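Build up the roller axle and the idler axle

ROBOT

A 6-joint arm with a two-finger parallel gripper is mounted at the origin on a cart in front of the work surface, level with it; the furniture and walls round the work are solid. World frame = base frame: x ahead of the robot, y to its left, z up, the work surface at z = 0. Lengths are in mm, angles in rad, forces in N, time in s.
With the tool pointing down it reaches from about 350 to 875 mm from the base axis. Payload 4.2 kg.
Tool frame: the origin (TCP) lies between the finger pads; the fingertips stand 8 mm ahead of it and the grasp point (between the pads) lies 11 mm behind it; y points along the fingers, z is the direction in which the jaws open and shut, and the axes are right-handed (so a half turn about y gives the same grasp; the last joint's range is limited). The gripper opens to 87 mm and grips with 3 to 60 N. Pads are 19 mm wide; open, the fingers measure 117 mm over their backs; the gripper's body (75 mm by 190 mm) begins 51 mm behind the grasp point.
Start: joints at [1.594, 0.385, 0.008, 0, -1.194, -0.259], TCP at [145.982, 607.691, 195.95] pointing down, gripper open.
Joint ranges: [-3.14, 3.14], [-1.21, 2.06], [-1.07, 1.41], [-3.16, 2.05], [-2.99, -0.16], [-3.1, 3.1]. Speed limits (rad/s): [2.79, 2.79, 3.14, 3.14, 3.14, 3.14].

INTERFACE

Orientations are given as a unit quaternion [w, x, y, z].
In Python, from rig import arm, camera, job gives the robot as it stands.
- The arm moves only by the shell command python3 -m creep 'ROWS' [OPENING] [FORCE]. ROWS is text: rows parted by semicolons, each of 6 numbers parted by spaces: the shift along the world's x, y, z in mm, then the turn, a rotation vector about the world's x, y, z in rad. In form: dx dy dz rx ry rz; .... A call has 1 to 20 rows; each row shifts and turns the commanded pose from where the row before left it; what a row does not reach is not made up. A row lasts 1/8 s, in which the tool goes at most 62.5 mm and 10.7 degrees, less where a joint would pass 70% of its speed; a pose out of reach is approached as far as the arm can. A call is refused whole if a number of a shift passes 62.5 or a number of a turn 0.188, either way. A call with a gripper value outside its range is refused whole. OPENING is the opening, from 0 (shut) to 1 (fully open), set as the call begins (- or left out, the last holds). The fingers move at their own pace and stop on an object; FORCE is the grip in N (left out, the last holds). Time passes only in rows, so rows that do not move let the fingers close. It gives the time, the measured TCP pose, the force and the opening at its end, in the units of the state.
- arm.observe(): the state, without advancing time (a new reading comes with each control period).
- camera(name): name is "scene" or "side" or "wrist"; returns a dict with "img" (384x512x3 uint8, blue, green, red), "intrinsics" (3x3 intrinsics, pixels), "rvec" (rotation vector, rad) and "tvec" (3), from world to camera coordinates, as OpenCV has them. Camera axes: x right, y down, z forward; pixel columns grow to the right and rows downward; lengths in mm; the calibration is good to about 2 mm. A picture is of the moment at which its call begins. There is no depth.
- job.job_done(): hands the job in, once; it reports no verdict.
The state is a dict: "time_s": time; "q": joint angles; "joint_vel": joint speeds; "joint_torque": joint torques, N m; "position": TCP position; "ee_rot": TCP orientation; "wrist_force": force on the tool from outside, world axes, zero at the start; "torque": the same for the moment, N m; "finger_gap": finger opening in mm.
Only numpy, scipy, OpenCV 4.12 (cv2) and the standard library are available. Lean on these libraries where they do the work, as an engineer would, in place of code of your own. Each camera call takes 0.05 s, during which the arm holds its last target.

TASK

Build up the two stub axles standing on the trolley, every part pushed fully home. On the stepped axle of the square green plate goes the grey rubber sleeve and on top of it the aluminium end cap, boss upward; on the axle of the round bare flange goes the ball bearing first, then the yellow wheel, and the brass shaft collar last. Leave the spanner, the nylon block and the brown slide block where they lie.

Things in the scene. Friction and masses are not known exactly. Their poses are not given: they have to be found in the camera images.
- roller_axle: Fixed target: square green plate 96x96x12 with a screw head near each corner and a bright vertical axle at its centre. Origin: centre of the plate's underside; z up. Round shoulder (44 dia) ends at z = 18: the sleeve stands on it. Axle 14 dia up to z = 80, tapering to 10 dia at z = 88, straight to z = 98, tapered to 4 dia at the tip, z = 105.
- idler_axle: Fixed target: round bare aluminium flange 90 dia, 12 thick, four screw heads, a bright vertical axle at its centre. Origin: centre of the underside; z up. Small shoulder (33 dia) ends at z = 18: the bearing lies on it, round a seat 20.6 dia up to z = 26 that tapers to 10 dia at z = 31; 10 dia pin to z = 61, tapered to 4 dia at the tip, z = 68.
- bearing: Bare ball bearing, steel rings and black seal, lying flat: 47 outside dia, 14 high, bore about 23.8. Loose, 0.1 kg. Origin: centre of its underside; z up. Fits the seat of the idler axle; when home its underside is at z = 18 of that axle.
- sleeve: Grey rubber roller sleeve standing upright: 57 dia, 70 high, bore 17, 0.28 kg. Loose. Origin: centre of its underside; z up. Fits over the thick axle of the green plate, underside home at z = 18 there. Grip it near its upper end (the axle tip rises 87 above its underside).
- wheel: Yellow wheel with a bright hub, lying flat: 62 dia, 20 high, bore 13, 0.16 kg. Loose. Origin: centre of its underside; z up. Goes on the idler axle over the bearing; its underside is then at z = 32 of that axle.
- end_cap: Turned aluminium end cap, boss up: flange 48 dia, 8 high, with a boss 28 dia on top, 22 high in all, bore 13. Loose, 0.07 kg. Origin: centre of its underside; z up. Grip it by the boss. Goes on the tip of the roller axle, lying on the sleeve, its underside at z = 88 of that axle.
- collar: Brass shaft collar, a ring lying flat: 30 dia, 13 high, bore 13. Loose, 0.05 kg. Origin: centre of its underside; z up. Goes on the idler axle above the wheel, its underside at z = 52 of that axle.
- spanner: Bystander: grey adjustable spanner lying flat, 196 long (its y), 49 wide, 11 high. Loose. Origin: middle of its underside. Leave it alone.
- nylon_block: Bystander: small white nylon block 24x50x24 (long in its y) with a bushing on top. Loose, light. Origin: centre of its underside. Leave it alone.
- slide_block: Bystander: brown anodised slide block with a black knurled screw and a grey end, 87x58x22 (long in its x). Loose. Origin: centre of its underside. Leave it alone.
There are look-alikes about, which are no part of the job. Of the things that look like the end_cap, the larger one is meant.

How it is judged (in metres and radians):
At the end, for the whole second after the job is handed in: Sleeve and, on it, end cap (boss up) on the axle of the green plate; bearing, wheel, collar in this order from below on the axle of the round flange; each within 4 mm of its home height and 5 mm of the axle's centre line, level within 0.08 rad, released and at rest (horizontal distance between each of sleeve, end_cap and roller_axle below 0.005 m and z of sleeve in the frame of roller_axle between 0.014 and 0.022 m and angle between each of sleeve, end_cap, bearing, wheel, collar's own z axis and vertical below 0.08 rad and linear speed of each of sleeve, end_cap, bearing, wheel, collar below 0.02 m/s and z of end_cap in the frame of roller_axle between 0.084 and 0.092 m and horizontal distance between each of bearing, wheel, collar and idler_axle below 0.005 m and z of bearing in the frame of idler_axle between 0.014 and 0.022 m and z of wheel in the frame of idler_axle between 0.028 and 0.036 m and z of collar in the frame of idler_axle between 0.048 and 0.056 m); the robot touches nothing.
It fails at once if the spanner is shifted by more than 25 mm (distance of spanner from where it was at the start of the episode above 0.025 m).
It fails at once if the nylon block is shifted by more than 25 mm (distance of nylon_block from where it was at the start of the episode above 0.025 m).
It fails at once if the slide block is shifted by more than 25 mm (distance of slide_block from where it was at the start of the episode above 0.025 m).
It also fails if it takes over 122 s, if anything falls off the work surface, if the arm or the gripper's body presses on something with over 40 N, if the wrist force passes 120 N, or if a joint passes its speed limit or range.

## Working session

There is one attempt and no reset: what is moved stays moved. The work goes in short steps, Python scripts to look and compute and a shell command to move; the robot and the scene stay as the last step left them, time stands still between calls to the robot, and variables do not carry over. Pictures are saved under pics/ and viewed, and the job is handed in when it is done.

```bash
ls; mkdir -p pics; python3 - <<'E'
from rig import arm,camera
import cv2
s=arm.observe();print(s)
for n in("scene","side","wrist"):
    c=camera(n);cv2.imwrite(f"pics/{n}0.png",c["img"]);print(n,c["intrinsics"],c["rvec"],c["tvec"])
E
```

```text
pics
{'time_s': 0.0, 'q': array([ 1.59362963e+00,  3.85575466e-01,  6.60842194e-03, -5.47981231e-04,
       -1.19401282e+00, -2.58616568e-01]), 'joint_vel': array([-0.000561  ,  0.000857  , -0.00054463, -0.00025033, -0.00074178,
        0.00022486]), 'joint_torque': array([ 1.28512344e-03, -3.90668321e+01,  1.87403244e+01,  4.21974778e+00,
        1.09745236e-02, -1.96849583e-04]), 'position': array([145.80842566, 607.05435499, 194.83419314]), 'ee_rot': array([ 0.08330995, -0.08316993, -0.70140015,  0.7029794 ]), 'wrist_force': array([-0.12437525,  1.14594135, -0.30188623]), 'torque': array([ 0.01398729, -0.02492328, -0.02606579]), 'finger_gap': 87.17553485911357}
scene [[393.0526392    0.         251.22320734]
 [  0.         393.0526392  193.34348918]
 [  0.           0.           1.        ]] [ 2.25653484 -0.64982915  0.27520408] [-402.76655564  273.64832699  781.72191458]
side [[358.79626036   0.         248.98043723]
 [  0.         358.79626036 188.41513784]
 [  0.           0.           1.        ]] [ 1.43087203e-03 -2.82036134e+00  1.33244571e+00] [ 541.04883727  -33.18572187 1102.86563208]
wrist [[267.4280813    0.         254.30076726]
 [  0.         267.4280813  190.01322338]
 [  0.           0.           1.        ]] [-1.84260853  2.33450365  0.28982999] [625.07971437 -29.79089175 388.98756173]
```

View pics/scene0.png

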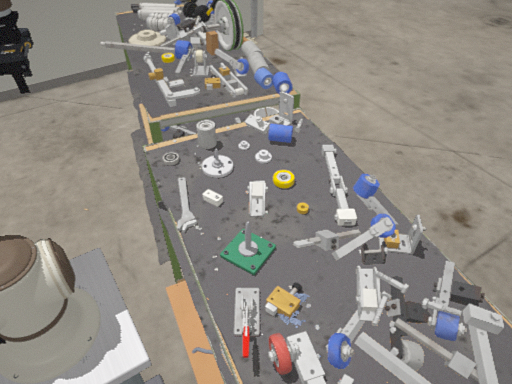

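View pics/side0.png

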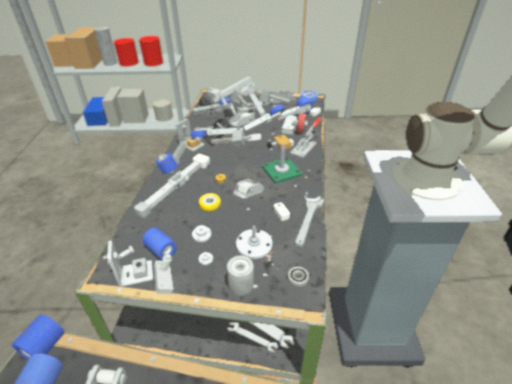

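View pics/wrist0.png

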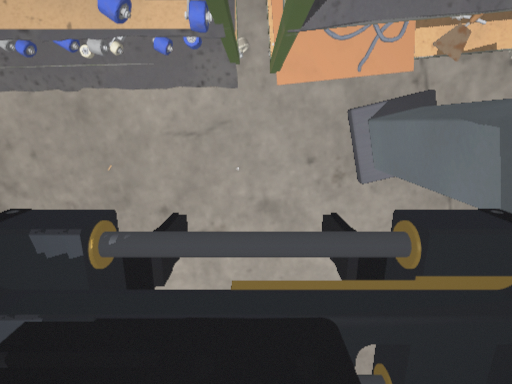

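```bash
cat > h.py <<'E'
import numpy as np,cv2
from rig import arm,camera
def cam(n):
    c=camera(n);R=cv2.Rodrigues(np.array(c["rvec"],float))[0];return dict(img=c["img"],K=np.array(c["intrinsics"]),R=R,t=np.array(c["tvec"],float).reshape(3))
def proj(c,P):
    p=c["K"]@(c["R"]@np.array(P,float)+c["t"]);return p[:2]/p[2]
def ray(c,u,v):
    d=c["R"].T@np.linalg.solve(c["K"],[u,v,1.]);return -c["R"].T@c["t"],d
def onz(c,u,v,z):
    o,d=ray(c,u,v);return (o+d*(z-o[2])/d[2])
def crop(c,x0,y0,x1,y1,f,name):
    cv2.imwrite(f"pics/{name}.png",cv2.resize(c["img"][y0:y1,x0:x1],None,fx=f,fy=f,interpolation=cv2.INTER_CUBIC))
def tri(obs):
    A=np.zeros((3,3));b=np.zeros(3)
    for c,u,v in obs:
        o,d=ray(c,u,v);d/=np.linalg.norm(d);M=np.eye(3)-np.outer(d,d);A+=M;b+=M@o
    return np.linalg.solve(A,b)
E
python3 - <<'E'
from h import *
a=cam("scene");b=cam("side")
crop(a,140,110,340,250,4,"a1");crop(a,200,200,340,340,4,"a2")
crop(b,120,130,330,300,3.8,"b1")
for c in(a,b):print("campos",-c["R"].T@c["t"])
for n,u,v in[("flange",217,166),("bearing",171,158),("green",248,252),("wheel",284,179),("cap",263,155),("collar",302,208),("slide",284,301),("nyl",213,198)]:print(n,onz(a,u,v,10).round())
for n,u,v in[("flange",255,243),("bearing",298,275),("green",283,171),("wheel",209,202),("cap",202,233),("collar",221,178),("nyl",282,211)]:print(n,onz(b,u,v,10).round())
E
```

```text
campos [ 142.48216519 -534.61981118  736.25671272]
campos [518.51366635 878.48983465 685.23494299]
flange [523. 263.  10.]
bearing [425. 368.  10.]
green [435. -50.  10.]
wheel [654. 113.  10.]
cap [664. 235.  10.]
collar [628.  -4.  10.]
slide [ 431. -199.   10.]
nyl [451. 151.  10.]
flange [523. 272.  10.]
bearing [425. 370.  10.]
green [434. -28.  10.]
wheel [653. 116.  10.]
cap [660. 237.  10.]
collar [627.   5.  10.]
nyl [449. 156.  10.]
```

View pics/a1.png

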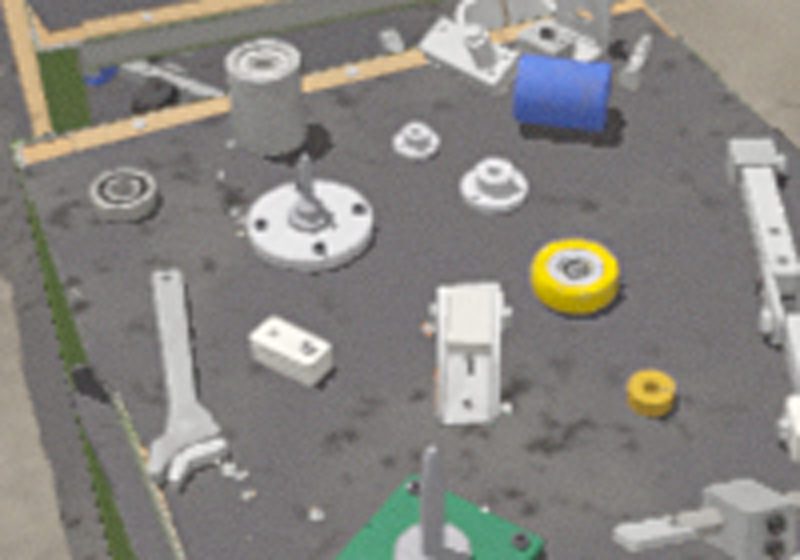

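View pics/a2.png

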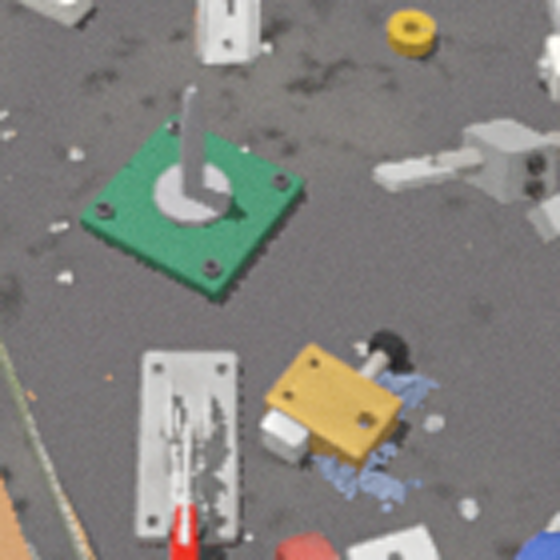

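View pics/b1.png

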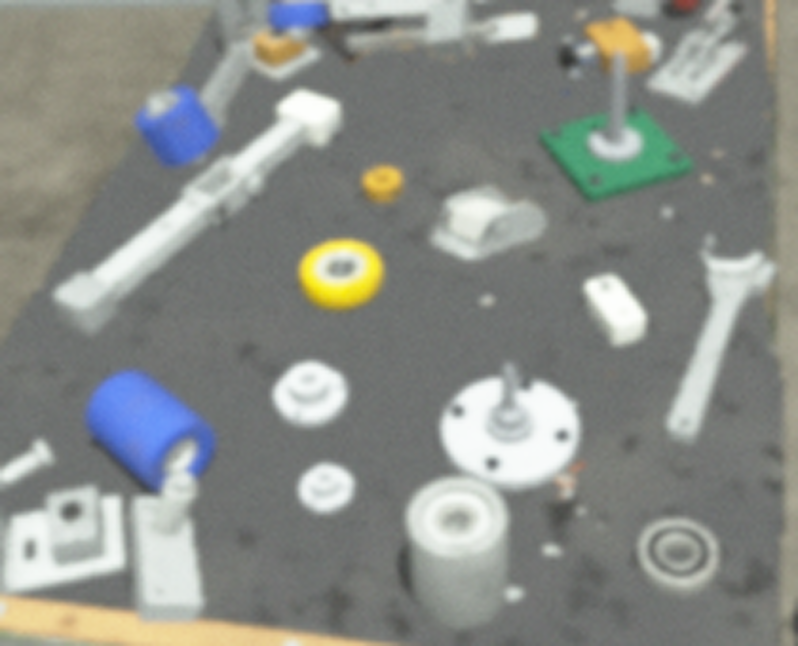

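```bash
python3 - <<'E'
from h import *
a=cam("scene");b=cam("side")
A=lambda x,y:(140+(x-1.5)/4,110+(y-1.5)/4);A2=lambda x,y:(200+(x-1.5)/4,200+(y-1.5)/4);B=lambda x,y:(120+(x-1.4)/3.8,130+(y-1.4)/3.8)
for n,p,q,z in[("sleeve",A(263,60),B(457,517),70),("bearing",A(124,188),B(679,549),14),("wheel",A(576,266),B(342,266),20),("cap",A(496,172),B(310,381),22),("collar",A(652,386),B(383,178),13),("flange",A(310,222),B(510,428),12),("ftip",A(306,156),B(509,366),67),("gtip",A2(190,88),B(618,52),104),("gshoulder",A2(193,190),B(615,142),18)]:
    print(n,onz(a,*p,z).round(1)[:2],onz(b,*q,z).round(1)[:2],tri([(a,*p),(b,*q)]).round(1))
# green plate mask
for c in(a,b):
    h=cv2.cvtColor(c["img"],cv2.COLOR_BGR2HSV)
    for nm,lo,hi in[("green",(65,90,60),(90,255,255)),("yel",(24,150,120),(35,255,255)),("org",(14,140,100),(24,255,255))]:
        m=cv2.inRange(h,lo,hi)
        cs,_=cv2.findContours(m,cv2.RETR_EXTERNAL,cv2.CHAIN_APPROX_NONE)
        for k in cs:
            if cv2.contourArea(k)>60:
                x,y,w,hh=cv2.boundingRect(k);print(nm,x,y,w,hh,cv2.contourArea(k))
                if nm=="green":
                    q=cv2.boxPoints(cv2.minAreaRect(k))
                    ap=cv2.approxPolyDP(cv2.convexHull(k),6,True)[:,0];print([onz(c,*p,12).round(1)[:2].tolist() for p in ap])
E
```

```text
sleeve [555.1 387.1] [555.2 390.3] [555.6 389.1  68.6]
bearing [425.6 369.5] [424.8 370.5] [425.2 370.1  13.6]
wheel [652.9 114.5] [650.7 117.5] [652.2 115.3  18.9]
cap [662.9 230.3] [660.7 237.3] [663.1 233.2  18.9]
collar [631.   -1.2] [629.    1.5] [630.3  -0.7  12.1]
flange [524.2 263.6] [526.  271.5] [526.1 267.9   8.1]
ftip [527.5 268.4] [526.  268.8] [526.7 268.4  67. ]
gtip [438.9 -41.8] [439.6 -40.5] [439.4 -41.3 103.4]
gshoulder [438.9 -43.5] [438.9 -38.1] [439.2 -41.8  15.6]
green 220 232 56 43 943.5
[[449.7, 10.3], [498.6, -67.9], [413.4, -110.3], [375.2, -24.8]]
yel 273 170 22 18 285.5
org 297 203 11 11 86.5
green 263 160 39 23 350.0
[[379.6, -13.7], [459.2, 30.1], [496.6, -58.2], [408.2, -84.5]]
yel 199 194 21 17 265.5
```

```bash
cat >> h.py <<'E'
from scipy.spatial.transform import Rotation as Rn
def st():
    s=arm.observe();q=s["ee_rot"];R=Rn.from_quat([q[1],q[2],q[3],q[0]]).as_matrix()
    print("t",round(s["time_s"],2),"pos",s["position"].round(1),"gap",round(s["finger_gap"],1),"F",s["wrist_force"].round(1),"y",R[:,1].round(3),"z",R[:,2].round(3),"q",s["q"].round(2))
    return s,R
E
python3 - <<'E'
from h import *
s,R=st();w=cam("wrist");p=-w["R"].T@w["t"]
print("cam rel in tool",R.T@(p-s["position"]),"cam axes in tool\n",(R.T@w["R"].T).round(3))
print(proj(w,s["position"]),[proj(w,s["position"]+R@np.array([0,8,k])) for k in(-43,43)])
E
```

```text
t 0.35 pos [146.  607.6 195.7] gap 87.3 F [0.  0.6 0.3] y [-0. -0. -1.] z [-0.234 -0.972  0.   ] q [ 1.59  0.38  0.01 -0.   -1.19 -0.26]
cam rel in tool [ -65.51664826 -189.1366536    -0.59260807] cam axes in tool
 [[-0.002  0.97   0.245]
 [ 0.001 -0.245  0.97 ]
 [ 1.     0.002 -0.001]]
[255.31882431 213.05778631] [array([199.80239842, 209.55481665]), array([310.81179123, 209.77560944])]
```

```bash
python3 -m creep '45 -38 0 0 0 0;47 -40 0 0 0 0;47 -40 0 0 0 0;47 -40 0 0 0 0;47 -40 0 0 0 0;46 -39 -20 0 0 0;0 0 -40 0 0 0;0 0 0 0 0 0' 1 20; python3 - <<'E'
from h import *
s,R=st();w=cam("wrist");crop(w,0,0,512,384,1.5,"w1");print(proj(w,[425.3,370.2,14]))
E
```

```text
time_s: 1.4
position: [423.3, 368.8, 133.5]
ee_rot: [0.085, -0.083, -0.7, 0.704]
wrist_force: [0.3, 0.5, 0.8]
finger_gap: 87.0
t 1.4 pos [423.3 368.8 133.5] gap 87.0 F [0.3 0.5 0.8] y [-0.004 -0.006 -1.   ] z [-0.236 -0.972  0.007] q [ 1.    0.33 -0.24 -0.   -1.01  0.33]
[252.82643457 178.07857764]
```

View pics/w1.png

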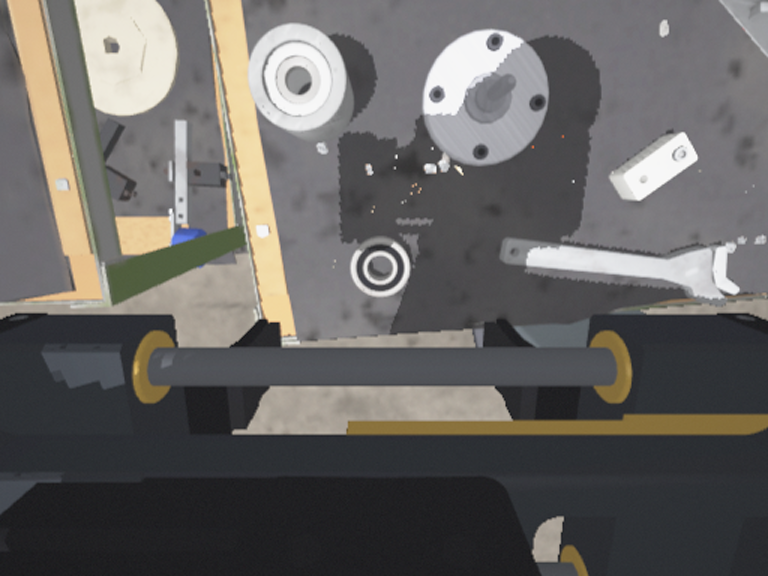

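```bash
python3 - <<'E'
from h import *
w=cam("wrist")
f=lambda x,y:((x-.25)/1.5,(y-.25)/1.5)
print("bearing",onz(w,*f(380,267),14),"flange",onz(w,*f(487.5,97.2),13),"disc",onz(w,*f(486,97),12),"sleeve",onz(w,*f(297.5,78),70))
crop(w,150,0,420,140,2.9,"w1z")
print(proj(w,[526.5,268.3,68]),proj(w,[526.5,268.3,12]))
E
```

```text
bearing [426.3807787  372.22387157  14.        ] flange [529.04839553 268.32675712  13.        ] disc [529.56075367 269.0720113   12.        ] sleeve [557.26932986 389.84538176  70.        ]
[341.41719913  54.59442598] [325.01885062  67.30551054]
```

View pics/w1z.png

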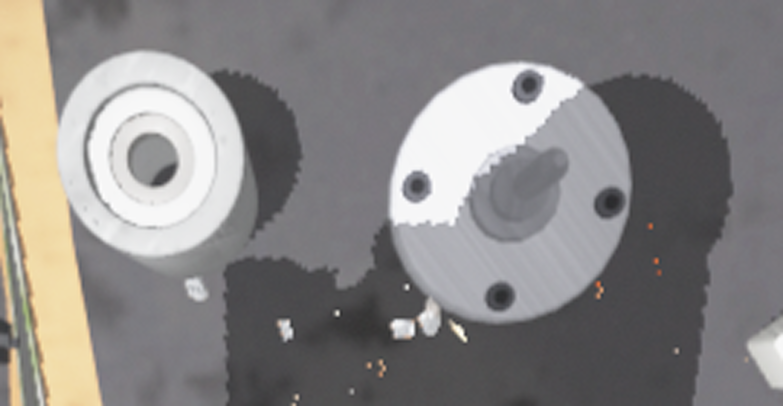

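```bash
python3 -m creep '0 0 -45 0 0 0;0 0 -40 0 0 0;0 0 -25 0 0 0;0 0 -14 0 0 0;0 0 0 0 0 0;0 0 0 0 0 0' 1 20; python3 -m creep '0 0 0 0 0 0;0 0 0 0 0 0;0 0 0 0 0 0;0 0 0 0 0 0;0 0 0 0 0 0;0 0 0 0 0 0' 0.4 20;  python3 - <<'E'
from h import *
s,R=st();w=cam("wrist");crop(w,0,0,512,384,1.5,"w2")
E
```

```text
time_s: 2.25
position: [424.9, 372.6, 13.8]
ee_rot: [-0.082, 0.083, 0.703, -0.701]
wrist_force: [-0.6, 0.8, -1.0]
finger_gap: 87.1
time_s: 3.0
position: [424.2, 371.3, 12.2]
ee_rot: [0.083, -0.083, -0.702, 0.702]
wrist_force: [-0.0, 0.6, -0.7]
finger_gap: 37.8
t 3.0 pos [424.2 371.3  12.2] gap 37.8 F [-0.   0.6 -0.7] y [-0. -0. -1.] z [-0.234 -0.972  0.   ] q [ 1.01  0.48 -0.37  0.   -0.72  0.33]
```

View pics/w2.png

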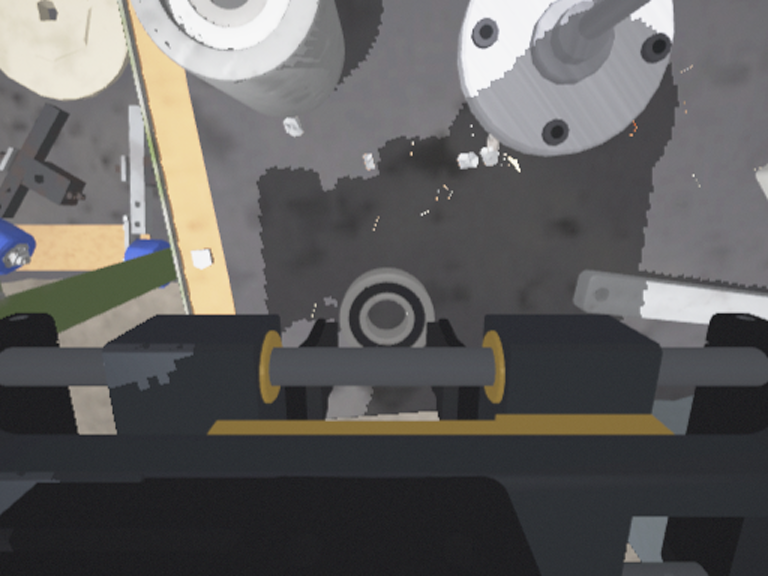

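```bash
python3 - <<'E'
from h import *
w=cam("wrist");print(onz(w,386/1.5,318/1.5,14),proj(w,[424.2,371.3,14]));st()
b=cam("side");crop(b,200,170,380,310,4,"b2")
E
```

```text
[425.28190178 369.53250762  14.        ] [255.34218548 213.87708748]
t 3.1 pos [424.2 371.3  12.2] gap 35.9 F [-1.1  0.4  0.2] y [-0. -0. -1.] z [-0.234 -0.972  0.   ] q [ 1.01  0.48 -0.37  0.   -0.72  0.33]
```

View pics/b2.png

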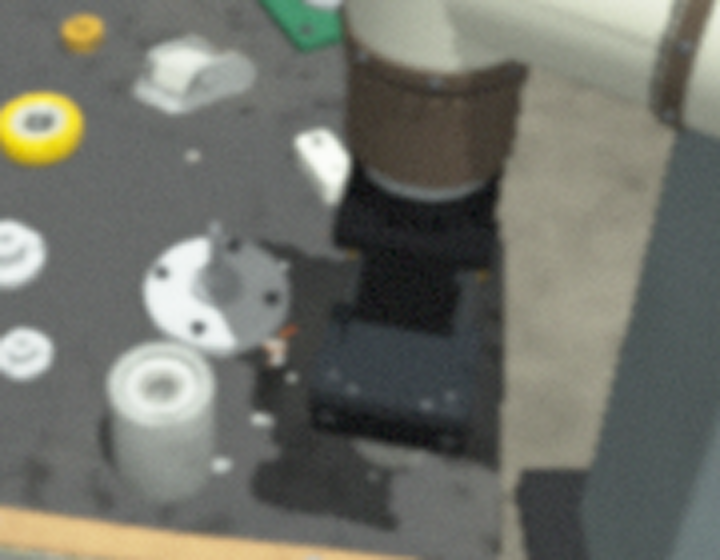

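```bash
python3 -m creep '0 0 0 0 0 0;0 0 0 0 0 0;0 0 0 0 0 0' 0.2 20;  python3 - <<'E'
from h import *
s,R=st();w=cam("wrist");crop(w,120,160,400,300,2.8,"w3")
E
```

```text
time_s: 3.52
position: [424.2, 371.3, 12.3]
ee_rot: [-0.083, 0.083, 0.702, -0.702]
wrist_force: [-0.0, 0.3, 0.2]
finger_gap: 19.3
t 3.52 pos [424.2 371.3  12.3] gap 19.3 F [-0.   0.3  0.2] y [ 0.  0. -1.] z [-0.234 -0.972 -0.   ] q [ 1.01  0.48 -0.37 -0.   -0.72  0.33]
```

View pics/w3.png

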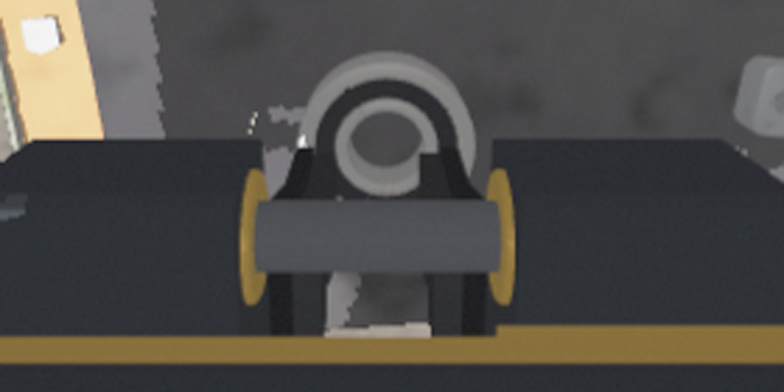

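```bash
python3 - <<'E'
from h import *
a=cam("scene");crop(a,110,80,260,230,5,"a3")
s=arm.observe();p=s["position"];print((proj(a,p)-[110,80])*5,(proj(a,p-[0,0,8])-[110,80])*5)
E
```

```text
[300.11391291 384.59881593] [302.0625352  395.19339593]
```

View pics/a3.png

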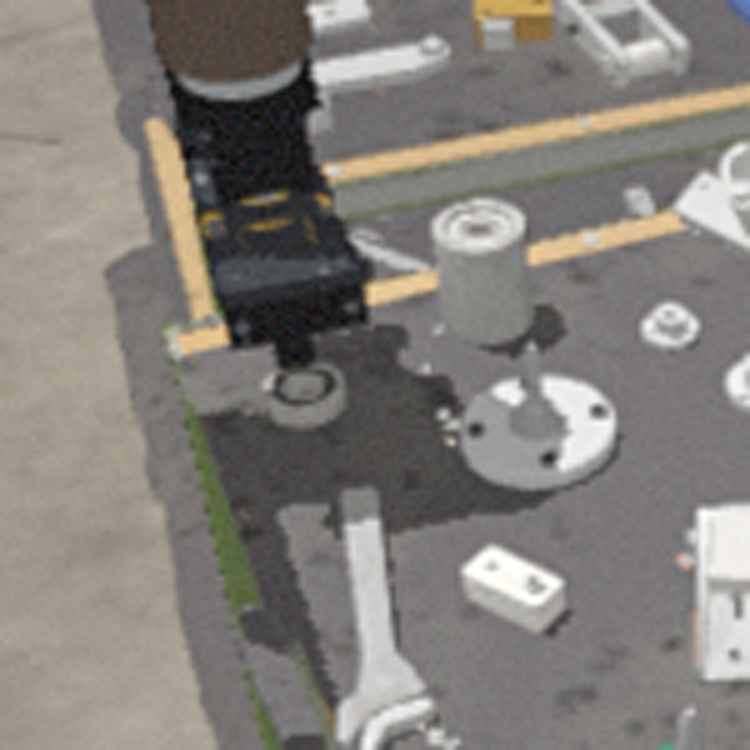

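```bash
python3 -m creep '0 0 0 0 0 0;0 0 0 0 0 0;0 0 0 0 0 0;0 0 0 0 0 0;0 0 0 0 0 0;0 0 -2 0 0 0;0 0 0 0 0 0' 1 20;python3 -m creep '0 0 -2 0 0 0;0 0 0 0 0 0' 1 20;  python3 - <<'E'
from h import *
s,R=st();w=cam("wrist");crop(w,100,130,420,300,2.5,"w4")
E
```

```text
time_s: 4.5
position: [424.1, 371.2, 10.0]
ee_rot: [0.083, -0.083, -0.702, 0.702]
wrist_force: [-0.5, 0.3, 0.6]
finger_gap: 79.6
time_s: 4.75
position: [424.1, 371.2, 8.1]
ee_rot: [0.083, -0.083, -0.702, 0.702]
wrist_force: [1.0, 0.0, 0.4]
finger_gap: 86.4
t 4.75 pos [424.1 371.2   8.1] gap 86.4 F [1.  0.  0.4] y [-0. -0. -1.] z [-0.234 -0.972  0.   ] q [ 1.01  0.49 -0.37 -0.   -0.71  0.33]
```

View pics/w4.png

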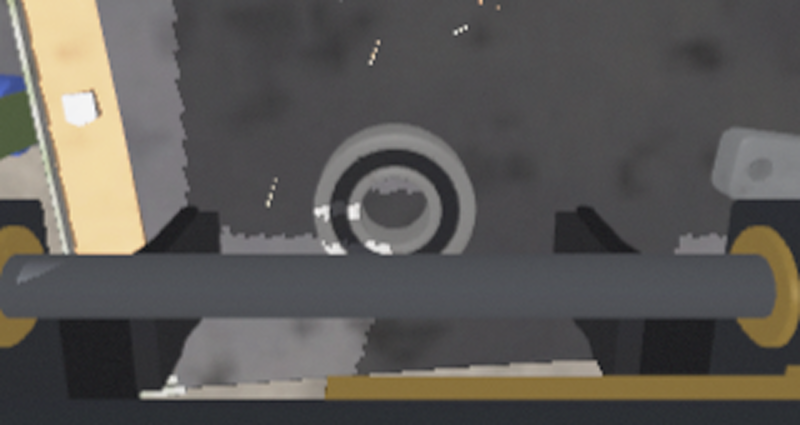

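```bash
python3 - <<'E'
from h import *
s,R=st();w=cam("wrist")
for x in(-9.5,-5,0):
  for y in(8,0,-11,-20,-30):
    print(x,y,[((proj(w,s["position"]+R@np.array([x,y,k]))-[100,130])*2.5).round() for k in(-43,43)])
E
```

```text
t 4.8 pos [424.2 371.3   8.2] gap 86.7 F [-0.3 -0.3 -0.1] y [-0. -0. -1.] z [-0.234 -0.972  0.   ] q [ 1.01  0.49 -0.37  0.   -0.71  0.33]
-9.5 8 [array([248., 169.]), array([529., 170.])]
-9.5 0 [array([243., 177.]), array([534., 177.])]
-9.5 -11 [array([234., 188.]), array([543., 189.])]
-9.5 -20 [array([227., 198.]), array([550., 199.])]
-9.5 -30 [array([218., 211.]), array([560., 211.])]
-5 8 [array([249., 183.]), array([528., 184.])]
-5 0 [array([243., 191.]), array([533., 192.])]
-5 -11 [array([235., 203.]), array([542., 204.])]
-5 -20 [array([228., 214.]), array([549., 215.])]
-5 -30 [array([219., 227.]), array([559., 228.])]
0 8 [array([249., 199.]), array([527., 199.])]
0 0 [array([244., 207.]), array([532., 208.])]
0 -11 [array([236., 220.]), array([541., 221.])]
0 -20 [array([229., 232.]), array([548., 232.])]
0 -30 [array([220., 246.]), array([557., 247.])]
```

```bash
python3 -m creep '0 0 -4 0 0 0;0 0 -4 0 0 0;0 0 0 0 0 0' 0.75 20;python3 -m creep '0 0 -3 0 0 0;0 0 -3 0 0 0;0 0 0 0 0 0' ;  python3 - <<'E'
from h import *
s,R=st();a=cam("scene");crop(a,130,110,220,190,8,"a4");w=cam("wrist");crop(w,100,130,420,300,2.5,"w5")
E
```

```text
time_s: 5.22
position: [424.0, 371.0, -0.3]
ee_rot: [0.083, -0.083, -0.702, 0.703]
wrist_force: [0.0, -0.5, 0.3]
finger_gap: 67.9
time_s: 5.6
position: [424.1, 371.1, -6.0]
ee_rot: [0.083, -0.083, -0.702, 0.702]
wrist_force: [0.1, -0.4, -0.6]
finger_gap: 65.4
t 5.6 pos [424.1 371.1  -6. ] gap 65.4 F [ 0.1 -0.4 -0.6] y [-0.    -0.001 -1.   ] z [-0.234 -0.972  0.001] q [ 1.01  0.51 -0.38 -0.   -0.68  0.33]
```

View pics/a4.png

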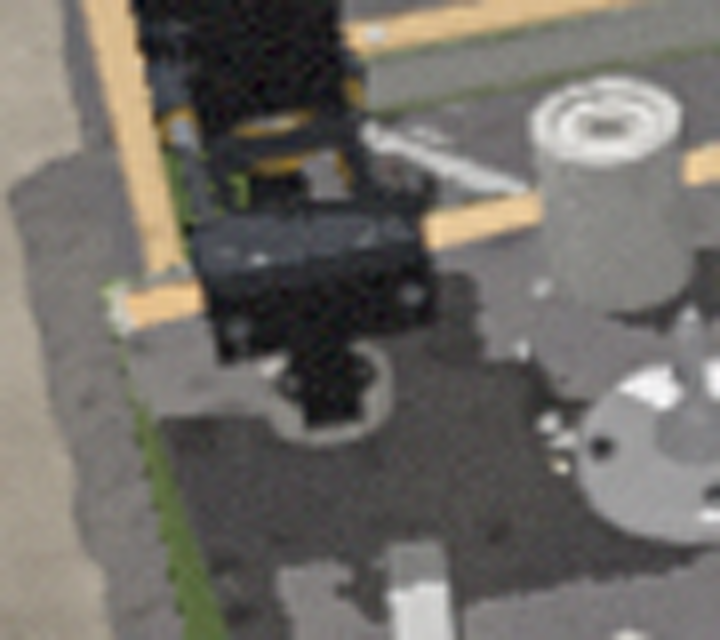

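View pics/w5.png

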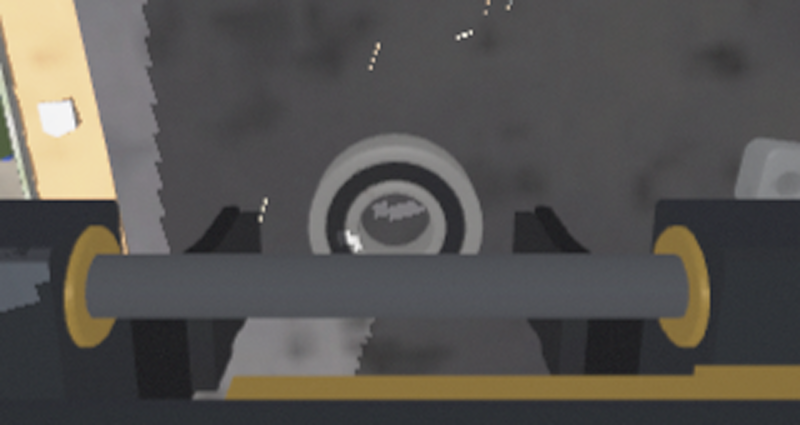

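```bash
python3 -m creep '0 0 -4 0 0 0;0 0 -4 0 0 0;0 0 0 0 0 0' 0.75 20;python3 -m creep '0 0 -3 0 0 0;0 0 0 0 0 0' ;python3 -m creep '0 0 -2 0 0 0;0 0 0 0 0 0' ; python3 - <<'E'
from h import *
s,R=st();a=cam("scene");crop(a,130,110,220,190,8,"a5")
E
```

```text
time_s: 6.08
position: [424.0, 371.0, -14.2]
ee_rot: [0.083, -0.083, -0.702, 0.703]
wrist_force: [-0.2, 0.4, 0.2]
finger_gap: 65.4
time_s: 6.32
position: [424.1, 371.2, -17.0]
ee_rot: [0.083, -0.083, -0.702, 0.702]
wrist_force: [-0.3, -0.2, -0.6]
finger_gap: 65.3
time_s: 6.58
position: [424.2, 371.3, -18.8]
ee_rot: [0.083, -0.083, -0.702, 0.702]
wrist_force: [0.7, -0.3, -0.1]
finger_gap: 65.2
t 6.58 pos [424.2 371.3 -18.8] gap 65.2 F [ 0.7 -0.3 -0.1] y [-0. -0. -1.] z [-0.234 -0.972  0.   ] q [ 1.01  0.53 -0.39 -0.   -0.65  0.33]
```

View pics/a5.png

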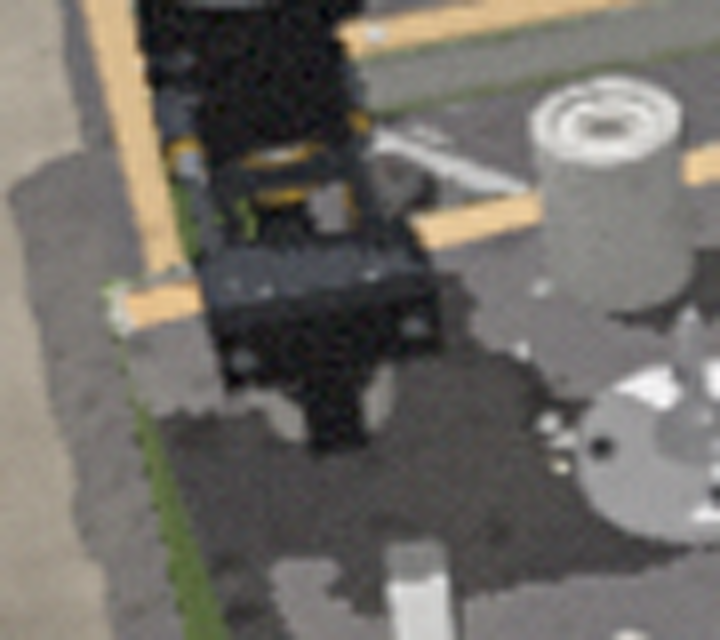

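```bash
python3 - <<'E'
from h import *
a=cam("scene");o,d=ray(a,130+335/8,110+452/8)
for y in(325,332,339): print((o+d*(y-o[1])/d[1]).round(1))
E
python3 -m creep '0 0 0 0 0 0;0 0 0 0 0 0;0 0 0 0 0 0;0 0 0 0 0 0' 0.3 20; python3 - <<'E'
from h import *
st()
E
```

```text
[410.1 325.   14.3]
[412.3 332.    8.4]
[414.4 339.    2.5]
time_s: 7.18
position: [424.2, 371.2, -18.7]
ee_rot: [0.083, -0.083, -0.702, 0.702]
wrist_force: [-0.3, 0.1, 0.6]
finger_gap: 45.3
t 7.17 pos [424.2 371.2 -18.7] gap 45.3 F [-0.3  0.1  0.6] y [-0. -0. -1.] z [-0.234 -0.972  0.   ] q [ 1.01  0.53 -0.39 -0.   -0.65  0.33]
```

```bash
python3 -m creep '0 0 0 0 0 0;0 0 0 0 0 0;0 0 0 0 0 0' 0.3 25; python3 -m creep '0 0 10 0 0 0;0 0 20 0 0 0;0 0 30 0 0 0;0 0 0 0 0 0'; python3 - <<'E'
from h import *
st();w=cam("wrist");crop(w,100,60,420,300,2.5,"w6");a=cam("scene");crop(a,130,90,220,190,6,"a6")
E
```

```text
time_s: 7.55
position: [424.2, 371.2, -18.7]
ee_rot: [0.083, -0.083, -0.702, 0.702]
wrist_force: [-0.3, -0.5, 0.9]
finger_gap: 45.0
time_s: 8.05
position: [425.6, 373.3, 44.2]
ee_rot: [-0.082, 0.084, 0.704, -0.7]
wrist_force: [0.3, 0.3, -1.6]
finger_gap: 45.3
t 8.05 pos [425.6 373.3  44.2] gap 45.3 F [ 0.3  0.3 -1.6] y [ 0.004  0.005 -1.   ] z [-0.233 -0.972 -0.006] q [ 1.01  0.44 -0.34  0.   -0.79  0.33]
```

View pics/w6.png

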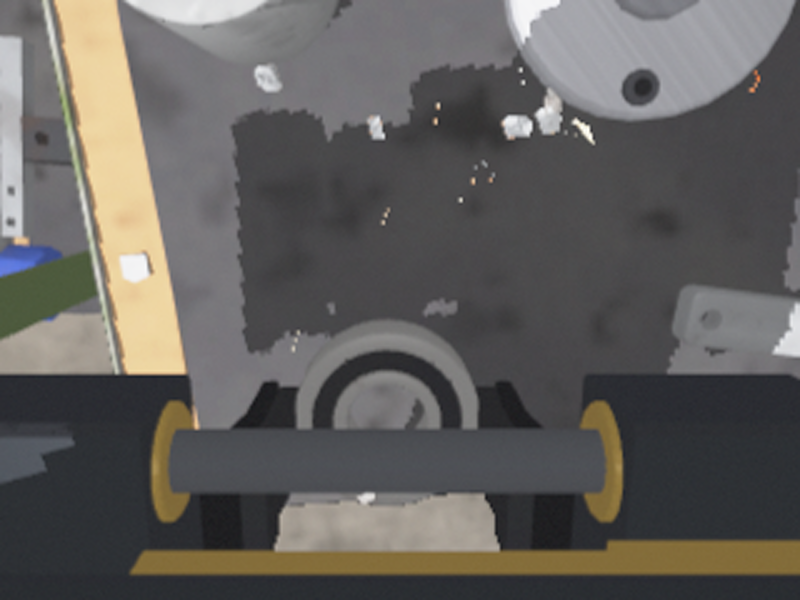

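View pics/a6.png

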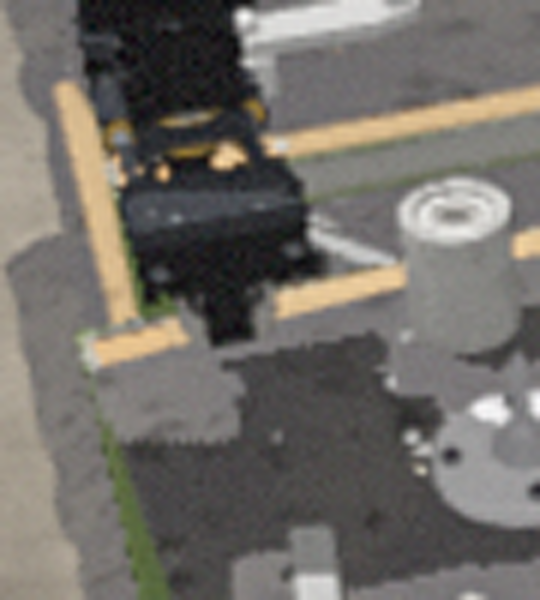

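```bash
python3 - <<'E'
from h import *
s,R=st();w=cam("wrist");crop(w,170,150,340,300,4.5,"w7")
p=s["position"];print(onz(w,100+388/2.5,60+410/2.5,p[2]+32.8),p)
E
```

```text
t 8.15 pos [424.  371.2  41.3] gap 45.2 F [ 0.3 -1.  -1. ] y [-0.     0.001 -1.   ] z [-0.234 -0.972 -0.   ] q [ 1.01  0.44 -0.34 -0.   -0.79  0.33]
[428.08765474 370.38668985  74.13184459] [423.99516708 371.22706625  41.33184459]
```

View pics/w7.png

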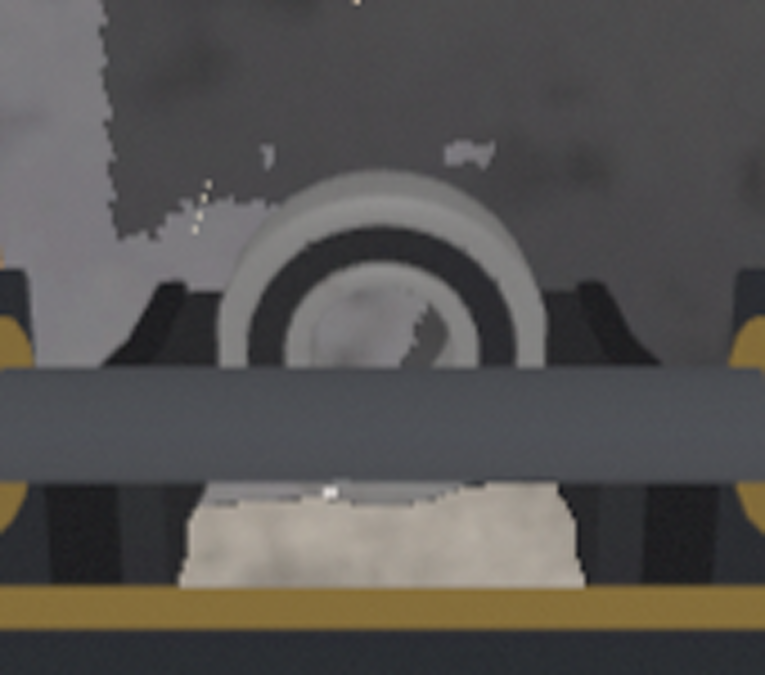

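```bash
python3 -m creep '0 0 30 0 0 0;34 -34 0 0 0 0;34 -34 0 0 0 0;34 -34.5 0 0 0 0;0 0 0 0 0 0;0 0 0 0 0 0'; python3 - <<'E'
from h import *
st();w=cam("wrist");crop(w,100,100,420,300,2.5,"w8");a=cam("scene");crop(a,160,90,270,190,7,"a8");b=cam("side");crop(b,200,170,310,290,5,"b8")
E
```

```text
time_s: 8.95
position: [525.6, 268.3, 70.1]
ee_rot: [0.084, -0.083, -0.702, 0.703]
wrist_force: [-1.1, 0.3, -1.2]
finger_gap: 45.0
t 8.95 pos [525.6 268.3  70.1] gap 45.0 F [-1.1  0.3 -1.2] y [-0.002 -0.001 -1.   ] z [-0.234 -0.972  0.002] q [ 0.75  0.44 -0.24 -0.   -0.89  0.59]
```

View pics/w8.png

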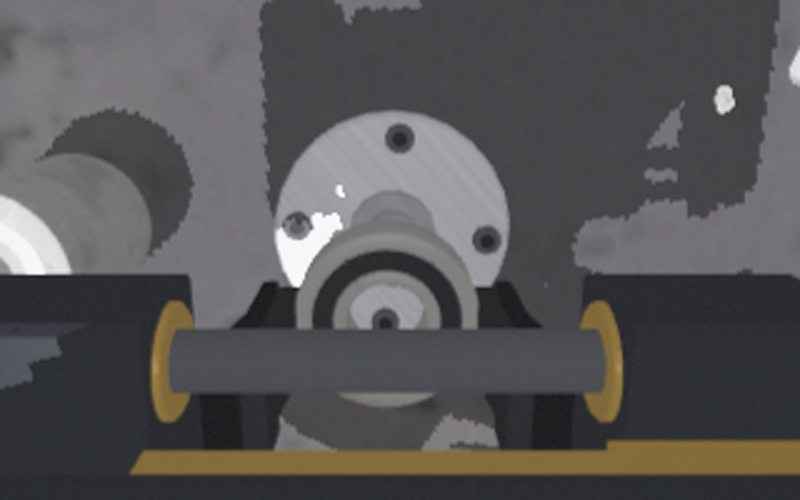

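View pics/a8.png

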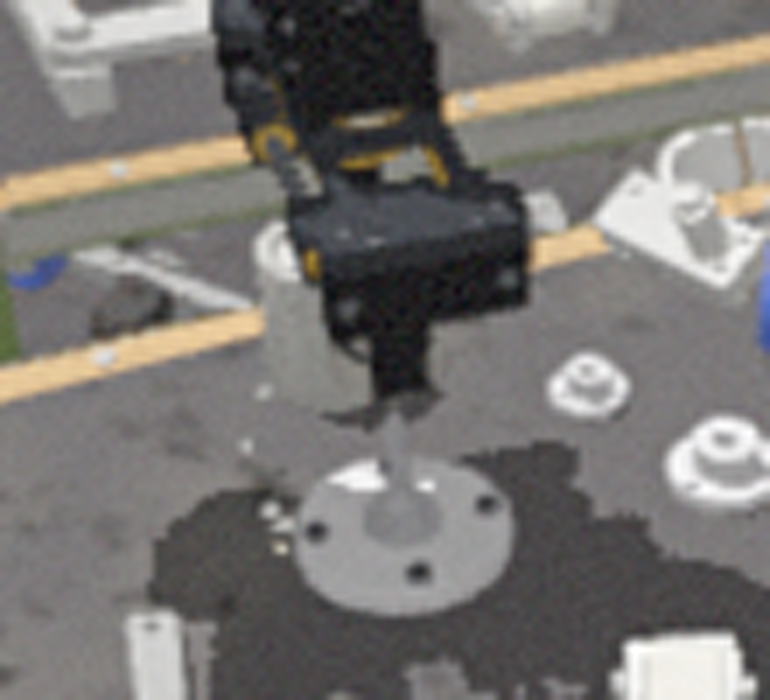

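View pics/b8.png

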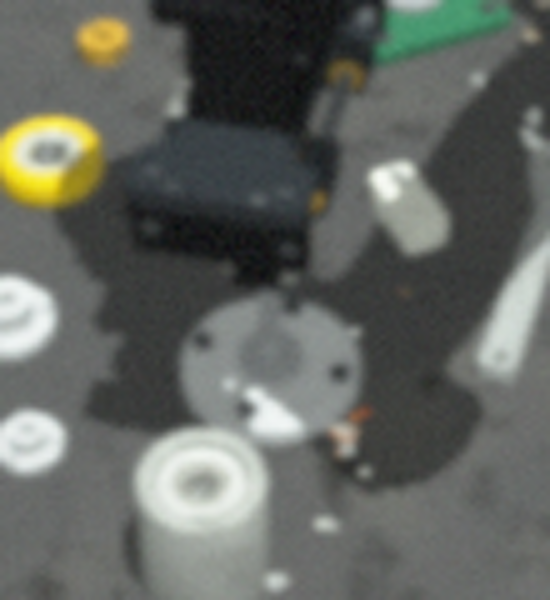

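```bash
python3 - <<'E'
from h import *
s,R=st();w=cam("wrist");p=s["position"]
f=onz(w,100+392.2/2.5,100+231.5/2.5,13);b=onz(w,100+387.5/2.5,100+323/2.5,p[2]+32.8)
print(f,b,f-b)
E
```

```text
t 9.1 pos [525.4 269.5  70.9] gap 45.3 F [ 0.1  0.3 -0.5] y [-0.001 -0.    -1.   ] z [-0.232 -0.973  0.001] q [ 0.75  0.44 -0.24 -0.   -0.89  0.59]
[525.51629557 267.80302965  13.        ] [526.17616527 269.64592212 103.72819991] [ -0.6598697   -1.84289247 -90.72819991]
```

```bash
python3 -m creep '-0.5 -1.5 0 0 0 0;0 0 -15 0 0 0;0 0 -15 0 0 0;0 0 -12 0 0 0;0 0 -10 0 0 0;0 0 -6 0 0 0;0 0 0 0 0 0'; python3 -m creep '0 0 -4 0 0 0;0 0 -3 0 0 0;0 0 0 0 0 0'; python3 -m creep '0 0 -3 0 0 0;0 0 -3 0 0 0;0 0 0 0 0 0'
```

```text
time_s: 10.02
position: [525.6, 267.2, 12.8]
ee_rot: [0.083, -0.083, -0.702, 0.702]
wrist_force: [-0.2, 0.3, -1.7]
finger_gap: 45.4
time_s: 10.4
position: [525.6, 267.2, 6.1]
ee_rot: [0.083, -0.083, -0.702, 0.702]
wrist_force: [0.7, -0.0, -0.8]
finger_gap: 45.1
time_s: 10.78
position: [525.6, 267.2, -0.1]
ee_rot: [0.083, -0.083, -0.702, 0.702]
wrist_force: [0.8, 0.3, -1.7]
finger_gap: 45.0
```

```bash
python3 -m creep '0 0 -1.5 0 0 0;0 0 0 0 0 0';python3 -m creep '0 0 0 0 0 0;0 0 0 0 0 0;0 0 0 0 0 0' 0.75; python3 -m creep '0 0 20 0 0 0;0 0 40 0 0 0;0 0 50 0 0 0;-40 0 30 0 0 0;-60 0 0 0 0 0;0 0 0 0 0 0' 1; python3 - <<'E'
from h import *
st();w=cam("wrist");crop(w,0,0,512,384,1.5,"w9");a=cam("scene");crop(a,160,90,270,190,7,"a9");b=cam("side");crop(b,200,170,310,290,5,"b9")
E
```

```text
time_s: 11.02
position: [525.7, 267.3, -0.8]
ee_rot: [0.083, -0.083, -0.702, 0.702]
wrist_force: [-1.0, -1.3, 2.6]
finger_gap: 45.1
time_s: 11.4
position: [525.9, 267.4, -1.3]
ee_rot: [-0.083, 0.083, 0.702, -0.702]
wrist_force: [-0.0, -0.4, -0.5]
finger_gap: 62.9
time_s: 12.15
position: [422.3, 266.2, 139.1]
ee_rot: [0.083, -0.082, -0.702, 0.702]
wrist_force: [0.1, 0.4, 0.7]
finger_gap: 86.7
t 12.15 pos [422.3 266.2 139.1] gap 86.7 F [0.1 0.4 0.7] y [-0.001 -0.    -1.   ] z [-0.231 -0.973  0.   ] q [ 0.89  0.22 -0.38 -0.   -0.97  0.45]
```

View pics/w9.png

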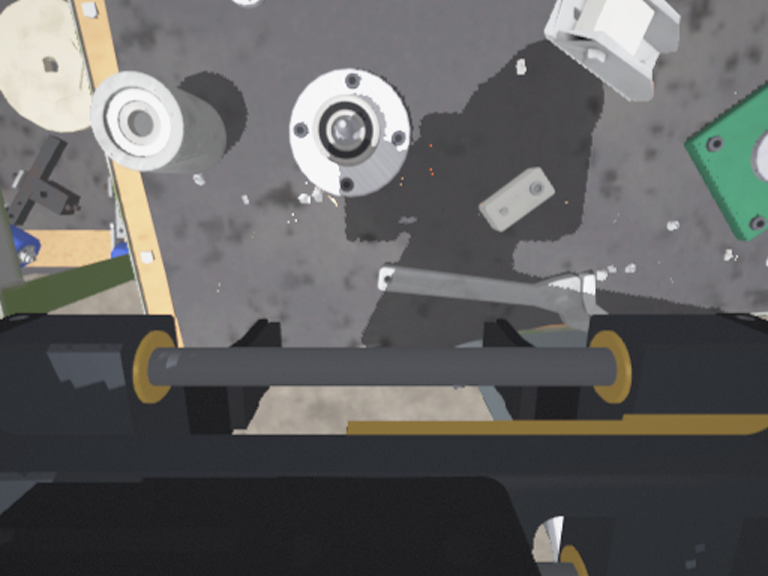

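View pics/a9.png

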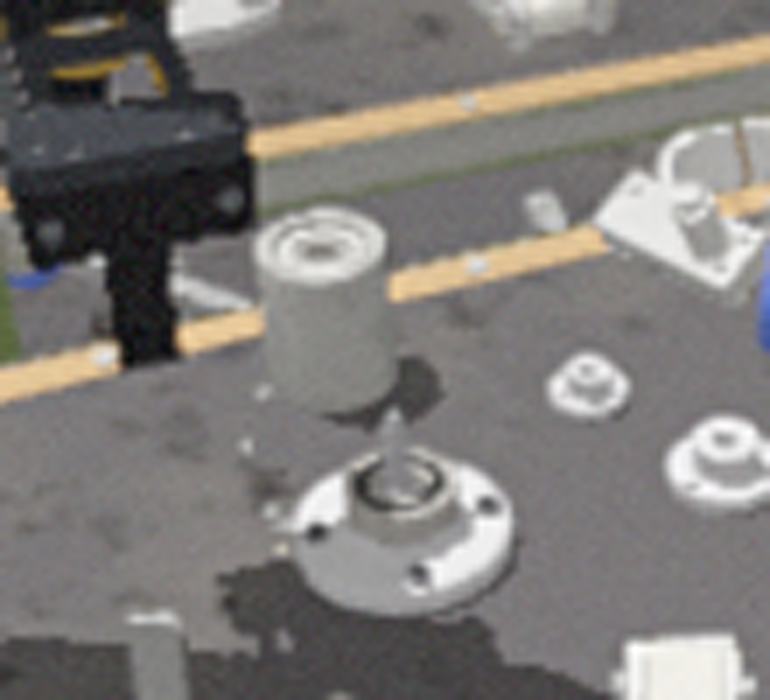

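```bash
python3 -m creep '57 -47 0 0 0 0;57 -47 0 0 0 0;56 -46 -10 0 0 0;0 0 0 0 0 0;0 0 0 0 0 0'; python3 - <<'E'
from h import *
st();w=cam("wrist");crop(w,0,0,512,384,1.5,"w10");print(proj(w,[652,115.5,20]),proj(w,[630,0,13]))
E
```

```text
time_s: 12.92
position: [570.7, 147.8, 129.3]
ee_rot: [0.084, -0.083, -0.702, 0.702]
wrist_force: [-0.6, -0.4, -0.4]
finger_gap: 87.3
t 12.93 pos [570.7 147.8 129.3] gap 87.3 F [-0.6 -0.4 -0.4] y [-0.001 -0.001 -1.   ] z [-0.235 -0.972  0.001] q [ 0.53  0.38 -0.18 -0.   -1.02  0.81]
[266.73095976 101.85372419] [375.04511479  96.85547205]
```

View pics/w10.png

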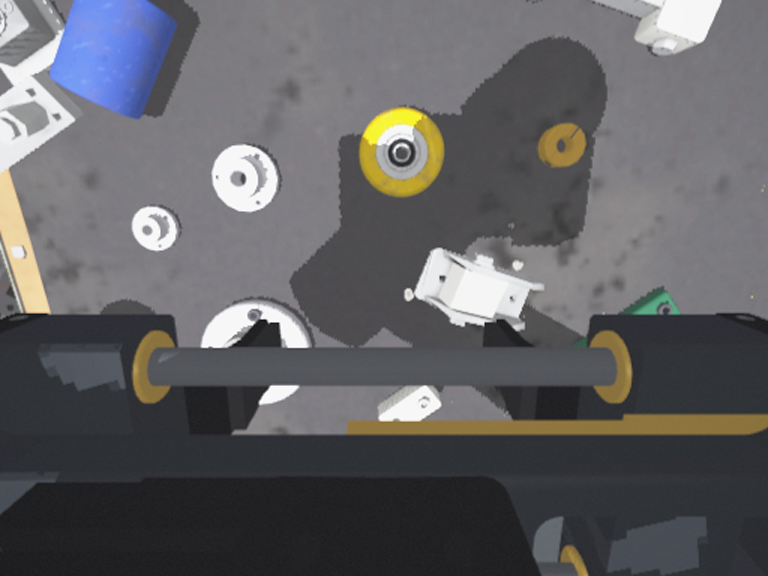

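```bash
python3 - <<'E'
from h import *
s,R=st();w=cam("wrist")
f=lambda x,y:((x-.25)/1.5,(y-.25)/1.5)
for n,x,y,z in[("wheel",401.5,152,20),("capflange",246,178,8),("capboss",239.5,178.5,22),("collar",562.5,145,13),("flange",257,351,12)]:
    p=onz(w,*f(x,y),z);print(n,p.round(1),(p-s["position"]).round(1)[:2])
E
```

```text
t 12.97 pos [570.2 148.5 129.7] gap 86.9 F [ 0.4 -0.1  0.3] y [-0.001 -0.    -1.   ] z [-0.234 -0.972  0.   ] q [ 0.53  0.38 -0.18 -0.   -1.02  0.81]
wheel [652.2 115.4  20. ] [ 81.9 -33.1]
capflange [661.9 232.    8. ] [91.7 83.5]
capboss [661.4 232.2  22. ] [91.2 83.7]
collar [630.3   0.8  13. ] [  60.  -147.7]
flange [528.2 265.   12. ] [-42.  116.6]
```

```bash
python3 -m creep '41 -16.5 -20 0 0 0;41 -16.5 -20 0 0 0;0 0 -40 0 0 0;0 0 -30 0 0 0;0 0 0 0 0 0'; python3 - <<'E'
from h import *
st();w=cam("wrist");crop(w,100,60,420,300,2.5,"w11");print((proj(w,[652.2,115.4,20])-[100,60])*2.5)
E
```

```text
time_s: 13.65
position: [649.7, 116.0, 17.9]
ee_rot: [0.084, -0.081, -0.701, 0.703]
wrist_force: [-0.6, -0.4, 1.0]
finger_gap: 87.2
t 13.65 pos [649.7 116.   17.9] gap 87.2 F [-0.6 -0.4  1. ] y [-0.005 -0.002 -1.   ] z [-0.232 -0.973  0.003] q [ 0.42  0.61 -0.1  -0.   -0.87  0.92]
[388.23078678 376.81289679]
```

View pics/w11.png

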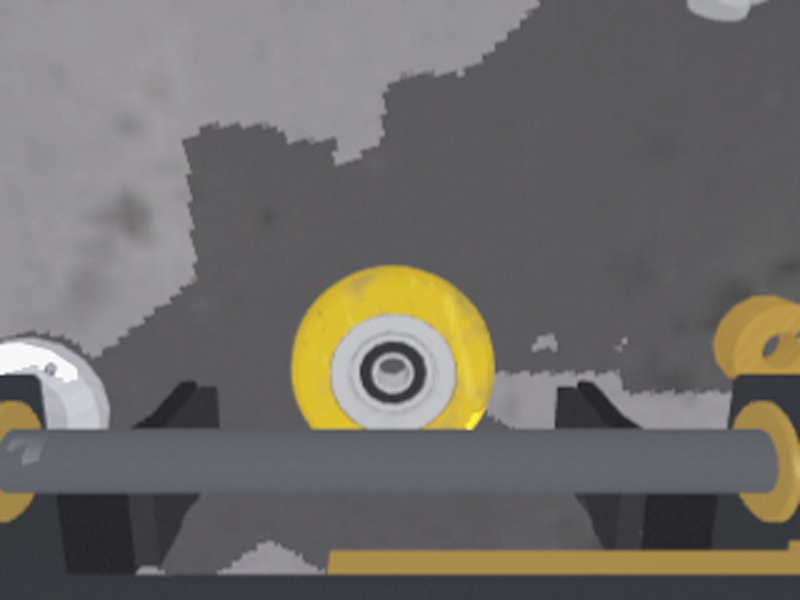

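```bash
python3 -m creep '1.5 -0.5 -15 0 0 0;0 0 -12 0 0 0;0 0 -4 0 0 0;0 0 0 0 0 0;0 0 0 0 0 0' 1 20;python3 -m creep '0 0 0 0 0 0;0 0 0 0 0 0;0 0 0 0 0 0;0 0 0 0 0 0;0 0 0 0 0 0' 0.5 25; python3 - <<'E'
from h import *
st();w=cam("wrist");crop(w,100,60,420,300,2.5,"w12")
E
```

```text
time_s: 14.32
position: [653.9, 115.0, -10.4]
ee_rot: [-0.083, 0.083, 0.702, -0.702]
wrist_force: [-0.3, 0.1, -0.8]
finger_gap: 86.8
time_s: 14.95
position: [653.5, 115.0, -10.7]
ee_rot: [0.083, -0.083, -0.702, 0.702]
wrist_force: [-0.2, -0.3, -0.2]
finger_gap: 58.1
t 14.95 pos [653.5 115.  -10.7] gap 58.1 F [-0.2 -0.3 -0.2] y [ 0. -0. -1.] z [-0.234 -0.972  0.   ] q [ 0.42  0.64 -0.12  0.   -0.81  0.92]
```

View pics/w12.png

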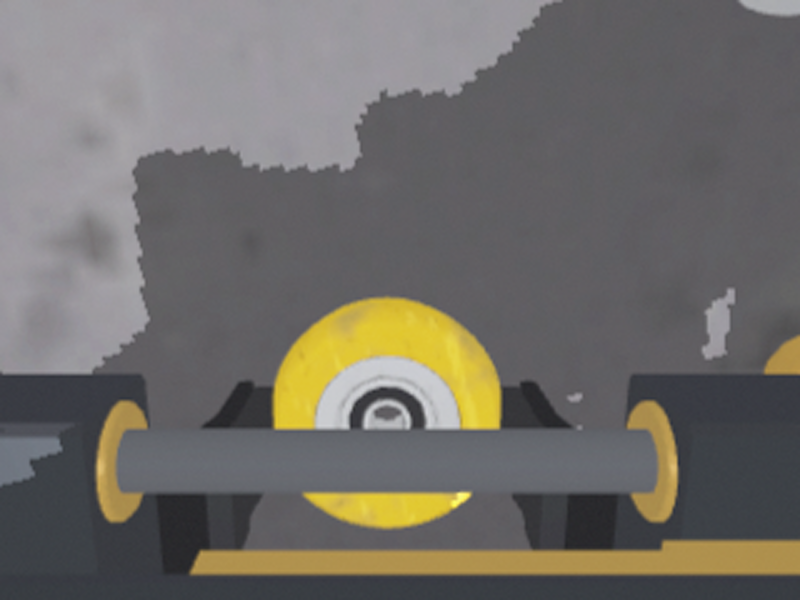

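```bash
python3 -m creep '0 0 0 0 0 0;0 0 0 0 0 0;0 0 -4 0 0 0;0 0 -4 0 0 0;0 0 0 0 0 0' 0.9 20;python3 -m creep '0 0 0 0 0 0;0 0 0 0 0 0;0 0 0 0 0 0;0 0 0 0 0 0' 0.5 25; python3 -m creep '0 0 10 0 0 0;0 0 20 0 0 0;0 0 30 0 0 0;0 0 0 0 0 0;0 0 0 0 0 0'; python3 - <<'E'
from h import *
st();w=cam("wrist");crop(w,100,60,420,300,2.5,"w13")
E
```

```text
time_s: 15.62
position: [653.1, 114.8, -19.5]
ee_rot: [0.084, -0.083, -0.702, 0.702]
wrist_force: [-0.6, -0.4, 0.1]
finger_gap: 78.0
time_s: 16.12
position: [653.6, 115.1, -18.6]
ee_rot: [-0.083, 0.083, 0.702, -0.702]
wrist_force: [-0.1, 0.6, 0.4]
finger_gap: 60.0
time_s: 16.75
position: [652.7, 114.9, 40.7]
ee_rot: [0.084, -0.083, -0.702, 0.702]
wrist_force: [-0.2, -0.5, -2.0]
finger_gap: 59.6
t 16.75 pos [652.7 114.9  40.7] gap 59.6 F [-0.2 -0.5 -2. ] y [-0.001  0.    -1.   ] z [-0.234 -0.972  0.   ] q [ 0.42  0.58 -0.08 -0.   -0.91  0.92]
```

View pics/w13.png

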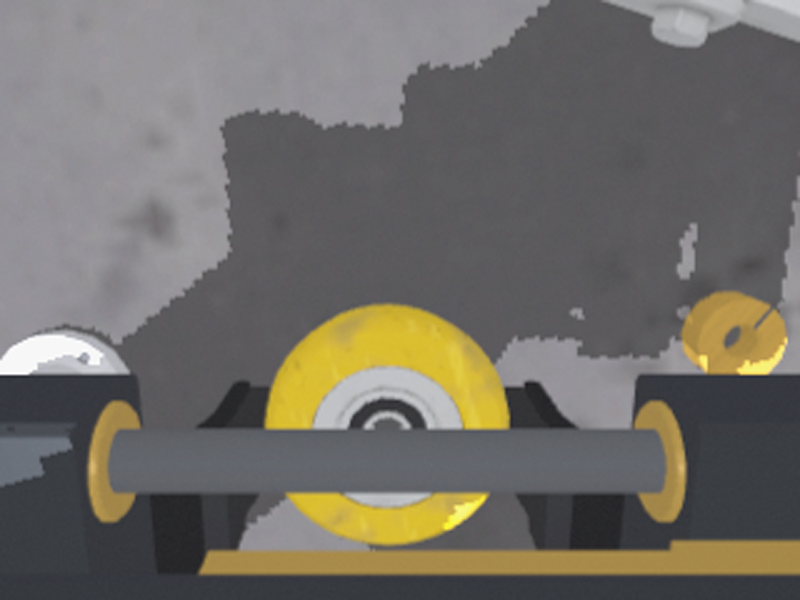

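```bash
python3 - <<'E'
from h import *
s,R=st();w=cam("wrist");p=s["position"]
for v in (424.5,428): print(onz(w,100+388/2.5,60+v/2.5,p[2]+38.6)-p)
E
```

```text
t 16.8 pos [652.5 114.7  40.1] gap 59.7 F [ 0.2 -0.7 -1.2] y [-0.002 -0.    -1.   ] z [-0.234 -0.972  0.001] q [ 0.42  0.58 -0.08 -0.   -0.91  0.92]
[ 2.75704062 -0.46339245 38.6       ]
[ 1.87452038 -0.25319543 38.6       ]
```

```bash
python3 -m creep '0 0 30 0 0 0;-25 30 5 0 0 0;-26 31 0 0 0 0;-26 31 0 0 0 0;-26 31 0 0 0 0;-25 30 0 0 0 0;0 0 0 0 0 0;0 0 0 0 0 0'; python3 - <<'E'
from h import *
st();w=cam("wrist");crop(w,100,100,420,300,2.5,"w14")
E
```

```text
time_s: 17.85
position: [525.3, 267.7, 75.6]
ee_rot: [0.083, -0.083, -0.702, 0.703]
wrist_force: [-0.4, -0.5, -1.1]
finger_gap: 59.7
t 17.85 pos [525.3 267.7  75.6] gap 59.7 F [-0.4 -0.5 -1.1] y [-0.001 -0.001 -1.   ] z [-0.233 -0.972  0.001] q [ 0.75  0.44 -0.24  0.   -0.9   0.59]
```

View pics/w14.png

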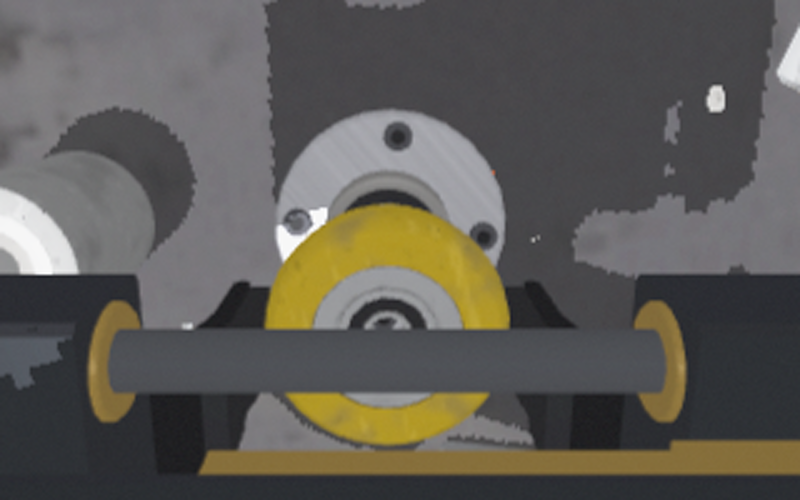

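```bash
python3 - <<'E'
from h import *
s,R=st();w=cam("wrist");p=s["position"]
f=onz(w,100+391/2.5,100+229.5/2.5,13)
for v in (324.5,327): b=onz(w,100+388/2.5,100+v/2.5,p[2]+38.6);print(f,b,f-b)
E
```

```text
t 17.9 pos [525.6 267.4  75.7] gap 59.8 F [ 0.3 -0.5 -1.2] y [-0.001 -0.001 -1.   ] z [-0.234 -0.972  0.001] q [ 0.74  0.44 -0.24  0.   -0.9   0.59]
[525.41767497 266.13385041  13.        ] [528.36647024 266.91892062 114.26857374] [  -2.94879526   -0.78507021 -101.26857374]
[525.41767497 266.13385041  13.        ] [527.73674513 267.06902014 114.26857374] [  -2.31907016   -0.93516973 -101.26857374]
```

```bash
python3 -m creep '-1.2 -0.5 -10 0 0 0;0 0 -10 0 0 0;0 0 -8 0 0 0;0 0 -5 0 0 0;0 0 0 0 0 0'; python3 -m creep '0 0 -4 0 0 0;0 0 -4 0 0 0;0 0 0 0 0 0'; python3 - <<'E'
from h import *
st();a=cam("scene");crop(a,160,90,270,190,7,"a14")
E
```

```text
time_s: 18.58
position: [524.6, 267.4, 42.9]
ee_rot: [0.083, -0.083, -0.702, 0.702]
wrist_force: [1.1, 0.9, -1.6]
finger_gap: 59.9
time_s: 18.95
position: [525.3, 267.2, 35.2]
ee_rot: [-0.083, 0.084, 0.702, -0.702]
wrist_force: [5.1, -3.1, -1.7]
finger_gap: 59.7
t 18.95 pos [525.3 267.2  35.2] gap 59.7 F [ 5.1 -3.1 -1.7] y [ 0.002 -0.    -1.   ] z [-0.234 -0.972 -0.   ] q [ 0.75  0.48 -0.28  0.   -0.8   0.59]
```

View pics/a14.png

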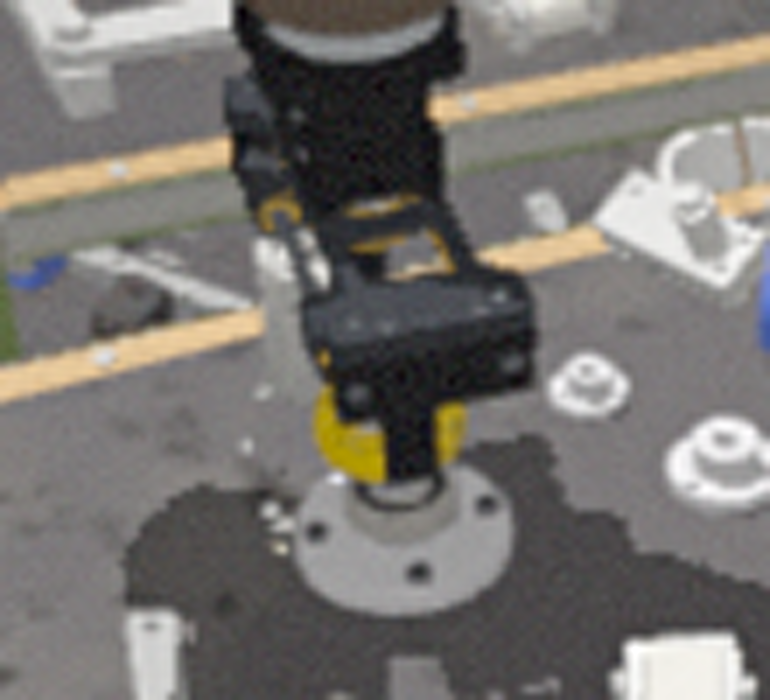

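```bash
python3 -m creep '1.5 -1 0 0 0 0;0 0 0 0 0 0'; python3 -m creep '0 0 -4 0 0 0;0 0 -4 0 0 0;0 0 0 0 0 0'
```

```text
time_s: 19.25
position: [525.4, 266.5, 34.8]
ee_rot: [0.084, -0.083, -0.702, 0.702]
wrist_force: [0.9, -0.8, -1.2]
finger_gap: 60.0
time_s: 19.62
position: [525.4, 266.4, 26.7]
ee_rot: [0.083, -0.083, -0.702, 0.702]
wrist_force: [-0.9, -0.4, -1.3]
finger_gap: 59.8
```

Forces vanished; continue to home (TCP z ≈ 13.4).

```bash
python3 -m creep '0 0 -5 0 0 0;0 0 -5 0 0 0;0 0 -2 0 0 0;0 0 0 0 0 0'; python3 -m creep '0 0 -2 0 0 0;0 0 0 0 0 0'
```

```text
time_s: 20.12
position: [525.7, 266.4, 14.9]
ee_rot: [0.083, -0.083, -0.702, 0.702]
wrist_force: [-0.8, -0.2, -1.3]
finger_gap: 60.0
time_s: 20.38
position: [526.0, 266.7, 13.5]
ee_rot: [-0.083, 0.083, 0.702, -0.702]
wrist_force: [0.1, 0.4, -0.4]
finger_gap: 59.8
```

```bash
python3 -m creep '0 0 -1 0 0 0;0 0 0 0 0 0';python3 -m creep '0 0 0 0 0 0;0 0 0 0 0 0;0 0 0 0 0 0' 0.85; python3 -m creep '0 0 20 0 0 0;0 0 40 0 0 0;0 0 40 0 0 0;10 -30 0 0 0 0;15 -38 0 0 0 0;15 -38 0 0 0 0;15 -38 0 0 0 0;15 -38 0 0 0 0;15 -38 0 0 0 0;0 0 0 0 0 0' 0.6; python3 - <<'E'
from h import *
st();w=cam("wrist");crop(w,0,0,512,384,1.5,"w15");a=cam("scene");crop(a,160,90,340,220,4.4,"a15");print(proj(w,[630.3,.5,13])*1.5)
E
```

```text
time_s: 20.62
position: [526.2, 266.7, 13.1]
ee_rot: [-0.083, 0.083, 0.702, -0.702]
wrist_force: [-0.3, -0.4, 4.4]
finger_gap: 59.6
time_s: 21.0
position: [525.6, 266.4, 11.8]
ee_rot: [0.083, -0.083, -0.702, 0.702]
wrist_force: [0.8, -0.1, -0.1]
finger_gap: 72.4
time_s: 22.25
position: [611.2, 44.1, 111.6]
ee_rot: [0.085, -0.084, -0.702, 0.702]
wrist_force: [0.5, 0.4, -0.4]
finger_gap: 52.2
t 22.25 pos [611.2  44.1 111.6] gap 52.2 F [ 0.5  0.4 -0.4] y [-0.001 -0.    -1.   ] z [-0.237 -0.971  0.   ] q [ 0.34  0.43 -0.14 -0.   -1.    1.  ]
[435.43997357 236.24760085]
```

View pics/w15.png

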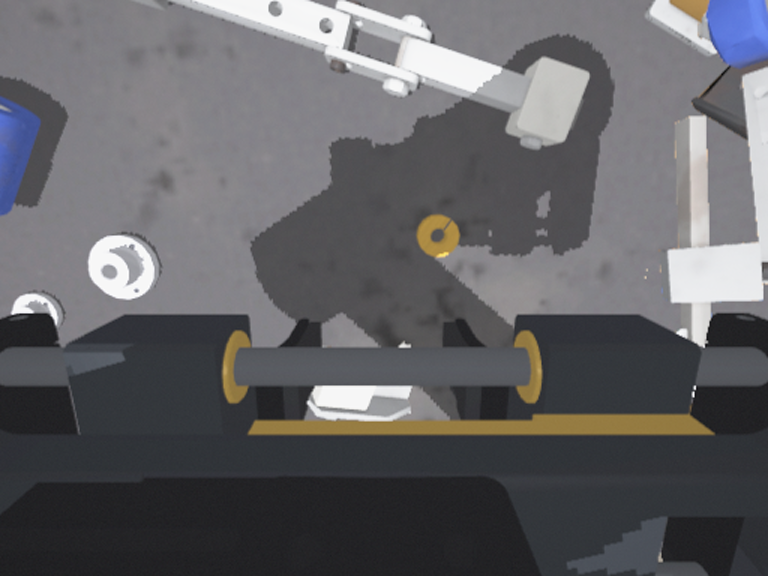

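View pics/a15.png

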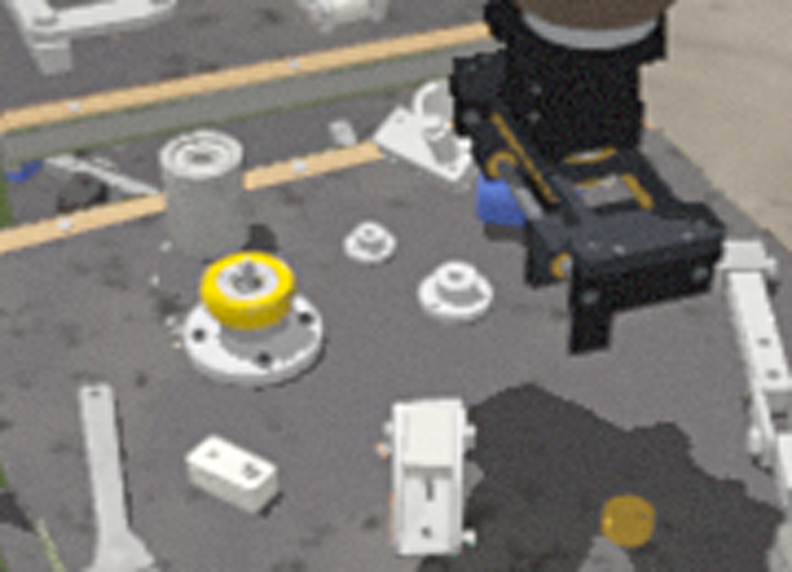

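```bash
python3 -m creep '9 -22 -10 0 0 0;9.8 -22.6 -30 0 0 0;0 0 -40 0 0 0;0 0 -25 0 0 0;0 0 0 0 0 0;0 0 0 0 0 0' 0.6;python3 - <<'E'
from h import *
st();w=cam("wrist");crop(w,100,60,420,300,2.5,"w16");print((proj(w,[630.,-.5,13])-[100,60])*2.5)
E
```

```text
time_s: 23.1
position: [630.6, 2.9, 8.5]
ee_rot: [-0.082, 0.083, 0.702, -0.702]
wrist_force: [0.3, 0.1, 0.1]
finger_gap: 52.2
t 23.1 pos [630.6   2.9   8.5] gap 52.2 F [0.3 0.1 0.1] y [ 0.002  0.    -1.   ] z [-0.232 -0.973 -0.001] q [ 0.26  0.57 -0.2   0.   -0.8   1.08]
[400.10882297 386.95397913]
```

View pics/w16.png

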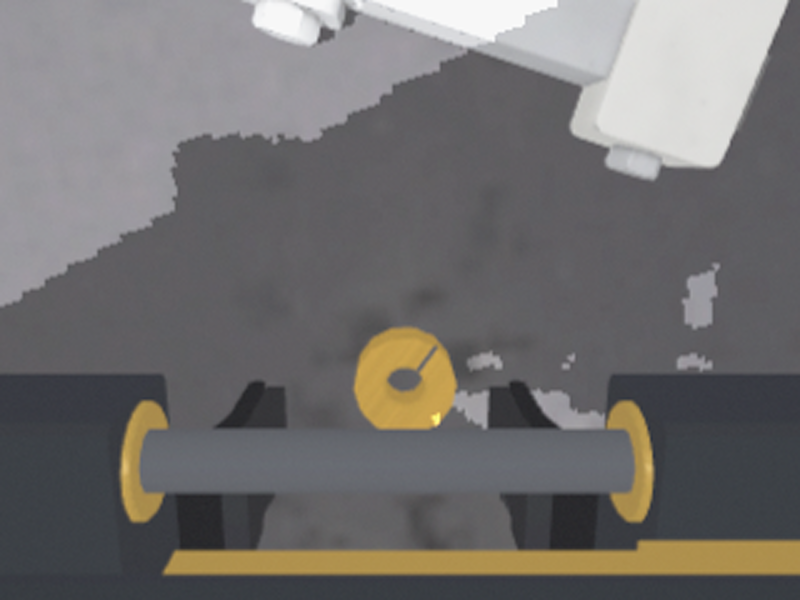

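```bash
python3 -m creep '1 -4.5 -14 0 0 0;0 0 -7 0 0 0;0 0 -5 0 0 0;0 0 0 0 0 0;0 0 0 0 0 0' 0.6;python3 -m creep '0 0 0 0 0 0;0 0 0 0 0 0;0 0 0 0 0 0;0 0 0 0 0 0' 0.15 15;python3 - <<'E'
from h import *
st();w=cam("wrist");crop(w,100,60,420,300,2.5,"w17")
E
```

```text
time_s: 23.78
position: [630.8, -2.6, -18.6]
ee_rot: [-0.083, 0.083, 0.702, -0.702]
wrist_force: [0.4, -0.3, 0.2]
finger_gap: 52.4
time_s: 24.28
position: [630.7, -2.6, -18.6]
ee_rot: [-0.083, 0.083, 0.702, -0.702]
wrist_force: [-0.2, -0.7, 0.2]
finger_gap: 28.6
t 24.27 pos [630.7  -2.6 -18.6] gap 28.6 F [-0.2 -0.7  0.2] y [ 0.  0. -1.] z [-0.234 -0.972 -0.   ] q [ 0.25  0.61 -0.21  0.   -0.75  1.08]
```

View pics/w17.png

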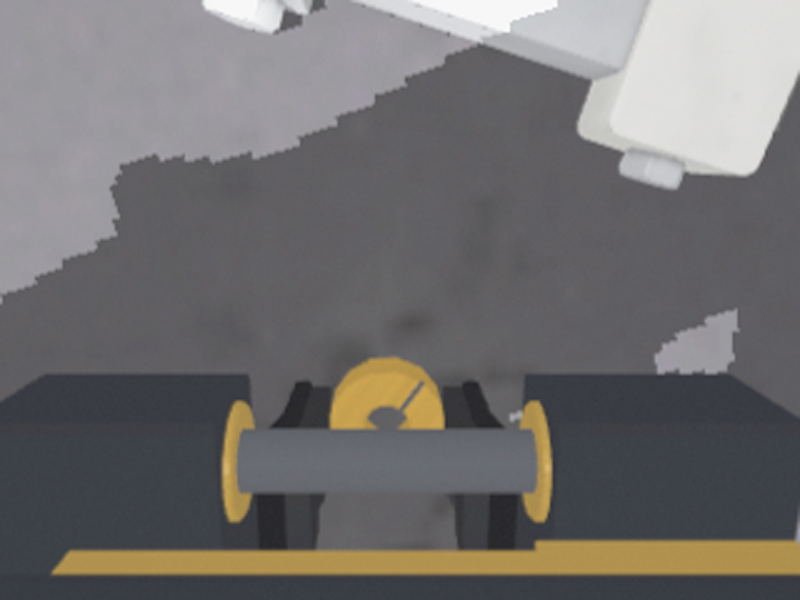

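```bash
python3 -m creep '0 0 20 0 0 0;0 0 35 0 0 0;0 0 40 0 0 0;-11 27 0 0 0 0;-13 34 0 0 0 0;-13 34 0 0 0 0;-13 34 0 0 0 0;-13 34 0 0 0 0;-13 34 0 0 0 0;-14 36 0 0 0 0;-14 36 0 0 0 0;0 0 0 0 0 0;0 0 0 0 0 0';python3 - <<'E'
from h import *
st();w=cam("wrist");crop(w,100,100,420,300,2.5,"w18")
E
```

```text
time_s: 25.95
position: [526.4, 266.1, 76.0]
ee_rot: [0.083, -0.083, -0.702, 0.702]
wrist_force: [-0.1, -0.1, -0.8]
finger_gap: 28.6
t 25.95 pos [526.4 266.1  76. ] gap 28.6 F [-0.1 -0.1 -0.8] y [-0.001 -0.    -1.   ] z [-0.233 -0.972  0.001] q [ 0.74  0.44 -0.24 -0.   -0.9   0.59]
```

View pics/w18.png

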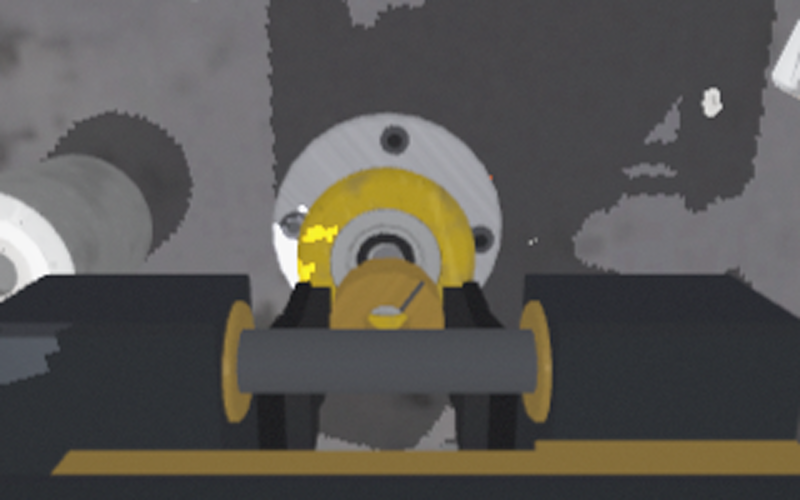

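```bash
python3 -m creep '0 0 -10 0 0 0;0 0 -10 0 0 0;0 0 -5 0 0 0;0 0 -4 0 0 0;0 0 0 0 0 0'; python3 -m creep '0 0 -3 0 0 0;0 0 -3 0 0 0;0 0 0 0 0 0'; python3 -m creep '0 0 -3 0 0 0;0 0 -2 0 0 0;0 0 0 0 0 0'
```

```text
time_s: 26.62
position: [526.5, 266.2, 46.9]
ee_rot: [0.083, -0.083, -0.702, 0.702]
wrist_force: [0.4, -0.1, -0.7]
finger_gap: 28.8
time_s: 27.0
position: [526.4, 266.3, 41.0]
ee_rot: [0.083, -0.083, -0.702, 0.702]
wrist_force: [0.8, 1.0, -0.8]
finger_gap: 28.7
time_s: 27.38
position: [526.5, 266.3, 36.0]
ee_rot: [0.083, -0.083, -0.702, 0.702]
wrist_force: [-0.1, -0.0, 0.0]
finger_gap: 28.5
```

```bash
python3 -m creep '0 0 -2.5 0 0 0;0 0 0 0 0 0'; python3 -m creep '0 0 -0.8 0 0 0;0 0 0 0 0 0';python3 -m creep '0 0 0 0 0 0;0 0 0 0 0 0' 0.6; python3 -m creep '0 0 20 0 0 0;0 0 40 0 0 0;0 0 40 0 0 0;20 -20 0 0 0 0;20 -20 0 0 0 0;0 0 0 0 0 0;0 0 0 0 0 0' 0.6; python3 - <<'E'
from h import *
st();w=cam("wrist");crop(w,0,0,512,384,1.5,"w19");a=cam("scene");crop(a,160,90,340,220,4.4,"a19");print(proj(w,[662,232,22])*1.5)
b=cam("side");crop(b,180,170,310,290,5,"b19")
E
```

```text
time_s: 27.62
position: [526.5, 266.3, 33.5]
ee_rot: [0.083, -0.083, -0.702, 0.702]
wrist_force: [0.4, 0.1, -0.6]
finger_gap: 28.8
time_s: 27.88
position: [526.7, 266.4, 33.1]
ee_rot: [-0.083, 0.083, 0.702, -0.702]
wrist_force: [0.6, -0.2, 0.5]
finger_gap: 29.0
time_s: 28.12
position: [526.7, 266.4, 33.0]
ee_rot: [-0.083, 0.083, 0.702, -0.702]
wrist_force: [0.3, 0.2, 0.3]
finger_gap: 41.8
time_s: 29.0
position: [566.3, 226.4, 132.7]
ee_rot: [0.083, -0.083, -0.702, 0.702]
wrist_force: [-0.0, 0.4, -0.5]
finger_gap: 52.1
t 29.0 pos [566.3 226.4 132.7] gap 52.1 F [-0.   0.4 -0.5] y [-0.001 -0.    -1.   ] z [-0.234 -0.972  0.   ] q [ 0.65  0.41 -0.12 -0.   -1.04  0.69]
[343.70728703 145.28715422]
```

View pics/w19.png

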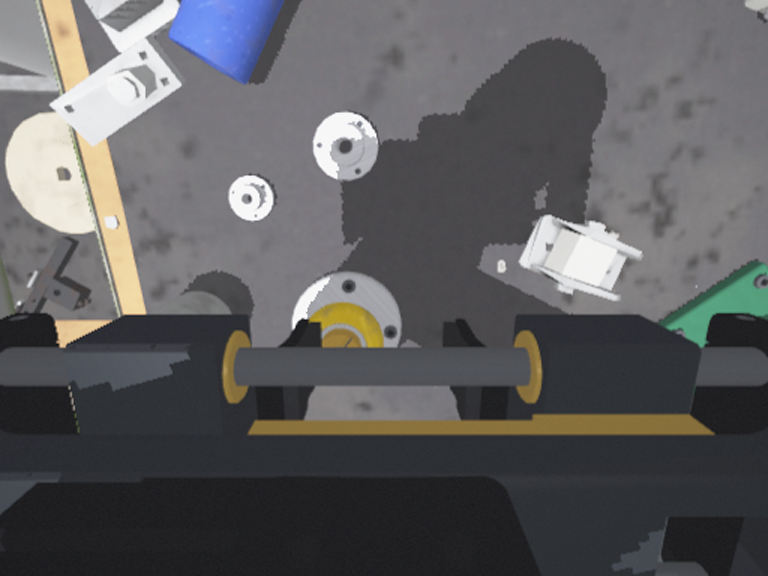

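View pics/a19.png

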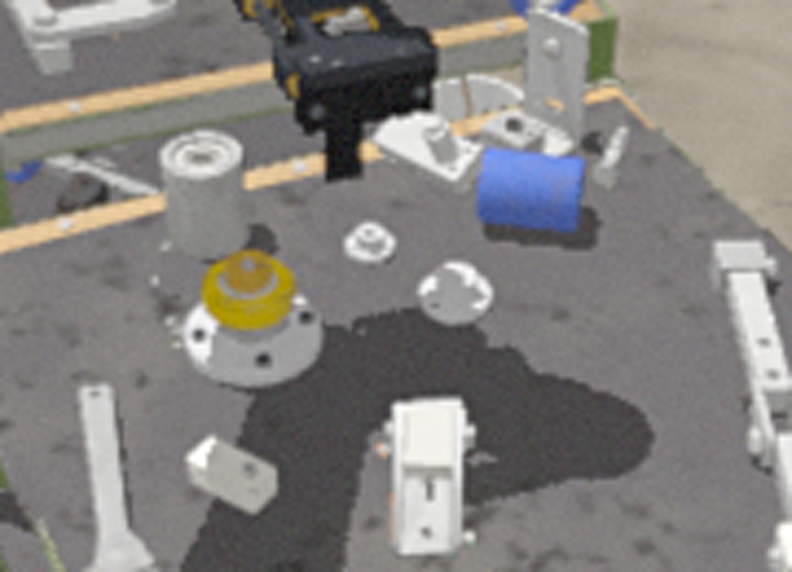

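View pics/b19.png

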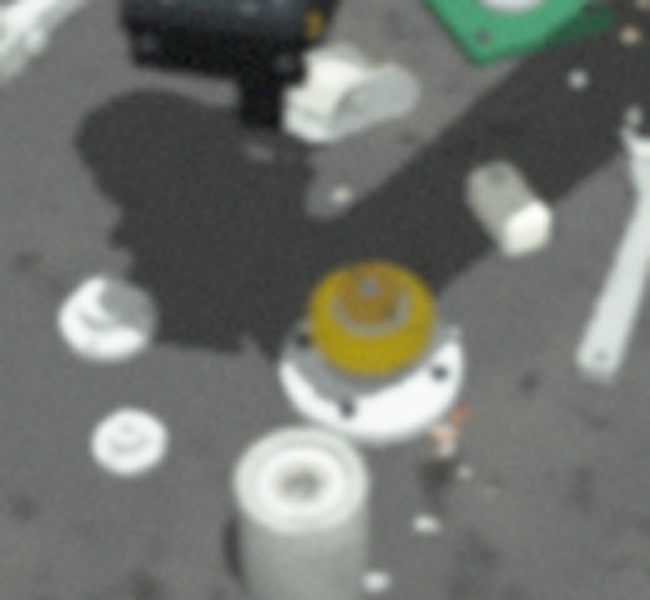

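```bash
python3 -m creep '-10 36 0 0 0 0;-10 36 0 0 0 0;-10 36 0 0 0 0;-10 36 0 0 0 0;-10 19 0 0 0 0;0 0 0 0 0 0;0 0 0 0 0 0' 1; python3 - <<'E'
from h import *
st();w=cam("wrist");crop(w,100,0,420,300,2.,"w20");print((proj(w,[555.7,389.3,70])-[100,0])*2)
E
```

```text
time_s: 30.02
position: [516.5, 388.7, 132.9]
ee_rot: [0.083, -0.083, -0.702, 0.702]
wrist_force: [-0.3, 0.2, 0.2]
finger_gap: 87.0
t 30.02 pos [516.5 388.7 132.9] gap 87.0 F [-0.3  0.2  0.2] y [-0.    -0.001 -1.   ] z [-0.234 -0.972  0.001] q [ 0.9   0.47 -0.02  0.   -1.08  0.44]
[289.80928431 305.20082508]
```

View pics/w20.png

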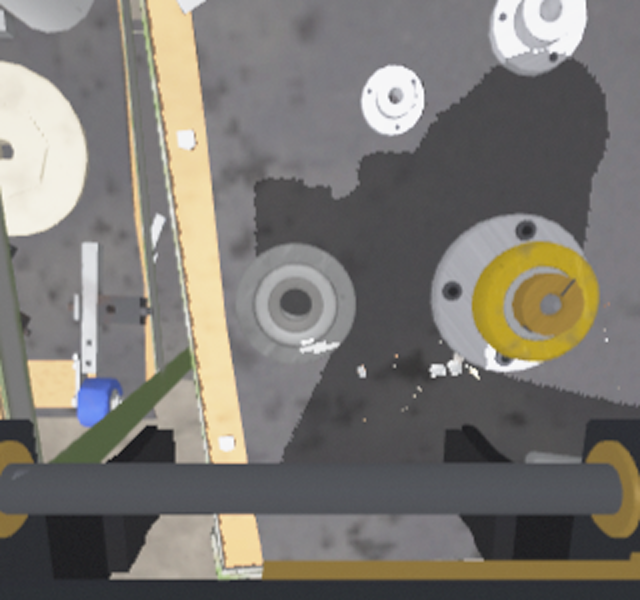

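```bash
python3 -m creep '20 -1 -10 0 0 0;19 -1 -30 0 0 0;0 0 -20 0 0 0;0 0 0 0 0 0;0 0 0 0 0 0' 1; python3 - <<'E'
from h import *
s,R=st();w=cam("wrist");crop(w,100,60,420,300,2.5,"w21")
for x,y in((556.5,386.5),(555.7,389)):print((proj(w,[x,y,70])-[100,60])*2.5)
E
```

```text
time_s: 30.7
position: [556.7, 387.2, 73.5]
ee_rot: [-0.083, 0.084, 0.702, -0.702]
wrist_force: [-0.6, 0.8, 0.9]
finger_gap: 86.9
t 30.7 pos [556.7 387.2  73.5] gap 86.9 F [-0.6  0.8  0.9] y [ 0.001  0.    -1.   ] z [-0.234 -0.972 -0.001] q [ 0.85  0.57 -0.01  0.   -0.99  0.49]
[390.83030819 378.98984904]
[383.43562749 383.23364819]
```

View pics/w21.png

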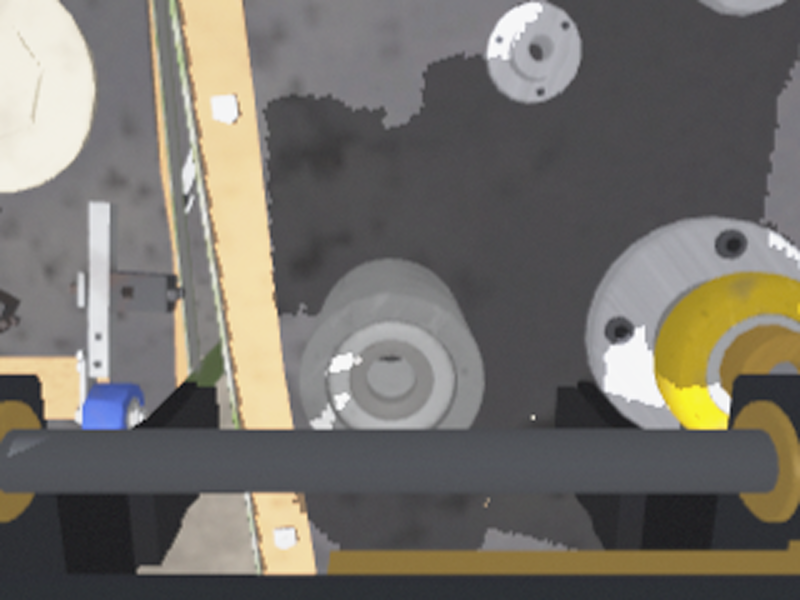

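```bash
python3 -m creep '0 -1 -20 0 0 0;0 0 -20 0 0 0;0 0 -13 0 0 0;0 0 -6 0 0 0;0 0 0 0 0 0' 1;python3 -m creep '0 0 0 0 0 0;0 0 0 0 0 0;0 0 0 0 0 0;0 0 0 0 0 0;0 0 0 0 0 0' 0.4 35; python3 - <<'E'
from h import *
s,R=st();w=cam("wrist");crop(w,100,60,420,300,2.5,"w22")
E
```

```text
time_s: 31.38
position: [555.8, 386.5, 14.1]
ee_rot: [-0.083, 0.083, 0.702, -0.702]
wrist_force: [-0.8, -0.2, -0.7]
finger_gap: 86.7
time_s: 32.0
position: [555.7, 386.5, 14.2]
ee_rot: [-0.083, 0.083, 0.702, -0.702]
wrist_force: [-1.3, -0.1, 0.8]
finger_gap: 56.2
t 32.0 pos [555.7 386.5  14.2] gap 56.2 F [-1.3 -0.1  0.8] y [ 0.  0. -1.] z [-0.234 -0.972 -0.   ] q [ 0.85  0.63 -0.06  0.   -0.88  0.49]
```

View pics/w22.png

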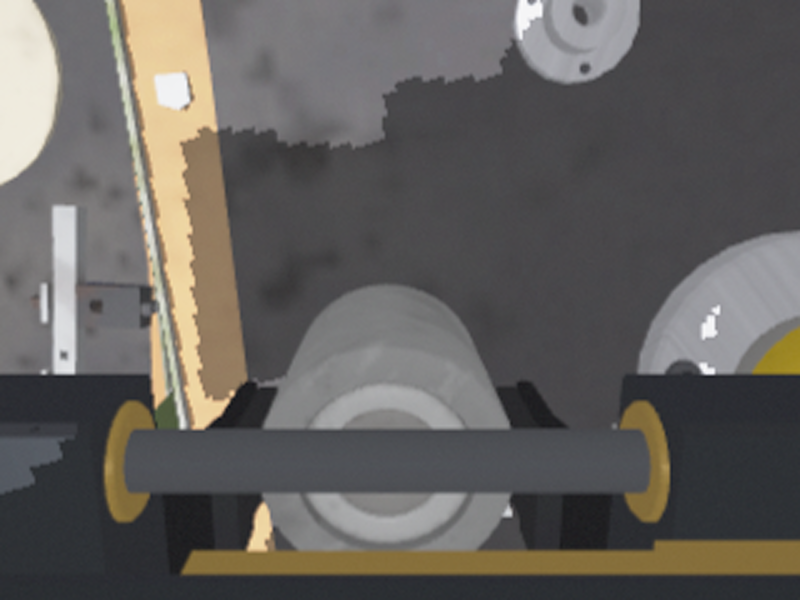

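```bash
python3 - <<'E'
from h import *
s,R=st();w=cam("wrist");p=s["position"]
for v in(457,461,465):print(onz(w,100+387.5/2.5,60+v/2.5,p[2]+55.8)-p)
E
python3 -m creep '0 0 15 0 0 0;0 0 35 0 0 0;0 0 40 0 0 0;0 0 40 0 0 0;-14 -27 0 0 0 0;-14 -29 0 0 0 0;-14 -29 0 0 0 0;-14 -29 0 0 0 0;-14 -29 0 0 0 0;-14 -29 0 0 0 0;-14 -29 0 0 0 0;-14 -29 0 0 0 0;-14 -29 0 0 0 0;-14 -29 0 0 0 0;-14 -29 0 0 0 0;-14 -29 0 0 0 0;-14 -29 0 0 0 0;0 -27 0 0 0 0;0 0 0 0 0 0;0 0 0 0 0 0'; python3 - <<'E'
from h import *
s,R=st();w=cam("wrist");crop(w,0,0,512,384,1.5,"w23")
E
```

```text
t 32.05 pos [555.7 386.5  14.1] gap 56.2 F [0.5 0.3 0.5] y [ 0.  0. -1.] z [-0.234 -0.972 -0.   ] q [ 0.85  0.63 -0.06  0.   -0.88  0.49]
[ 2.32791467 -0.25885901 55.8       ]
[ 1.41180011e+00 -4.09819252e-02  5.58000000e+01]
[ 0.49276377  0.17759004 55.8       ]
time_s: 34.6
position: [373.6, -15.4, 144.3]
ee_rot: [-0.083, 0.084, 0.702, -0.702]
wrist_force: [-0.4, -0.3, -3.5]
finger_gap: 55.9
t 34.6 pos [373.6 -15.4 144.3] gap 55.9 F [-0.4 -0.3 -3.5] y [ 0.001  0.    -1.   ] z [-0.234 -0.972 -0.001] q [ 0.4  -0.01 -0.63 -0.   -0.94  0.93]
```

View pics/w23.png

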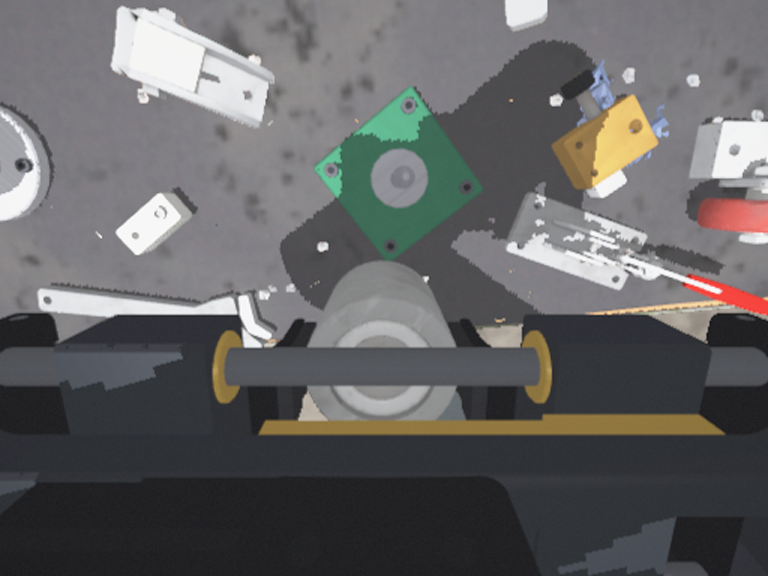

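```bash
python3 - <<'E'
from h import *
s,R=st();w=cam("wrist");p=s["position"]
f=lambda x,y:((x-.25)/1.5,(y-.25)/1.5)
for n,x,y,z in[("screws",399,176.3,13.5),("shoulder",399.5,178.5,18),("tip",405,176,105)]:
    q=onz(w,*f(x,y),z);print(n,q.round(1),(q-p).round(1)[:2])
crop(w,200,50,330,240,4,"w24")
E
```

```text
t 34.65 pos [373.7 -15.2 144.2] gap 56.1 F [ 1.1  0.7 -4. ] y [ 0.001  0.    -1.   ] z [-0.233 -0.972 -0.   ] q [ 0.4  -0.01 -0.63 -0.   -0.94  0.93]
screws [440.2 -43.7  13.5] [ 66.5 -28.5]
shoulder [438.5 -43.5  18. ] [ 64.8 -28.3]
tip [438.8 -43.  105. ] [ 65.1 -27.8]
```

View pics/w24.png

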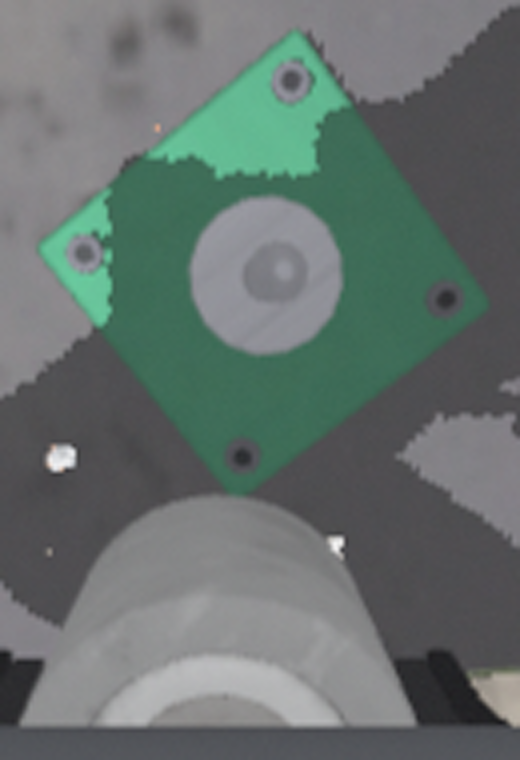

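```bash
python3 -m creep '22 -9 0 0 0 0;22 -9 0 0 0 0;22 -10 0 0 0 0;0 0 0 0 0 0;0 0 0 0 0 0'; python3 - <<'E'
from h import *
s,R=st();w=cam("wrist");crop(w,100,60,420,300,2.5,"w25");a=cam("scene");crop(a,190,130,310,280,5,"a25");b=cam("side");crop(b,230,80,340,200,6,"b25")
E
```

```text
time_s: 35.33
position: [439.0, -43.2, 143.5]
ee_rot: [0.084, -0.082, -0.702, 0.702]
wrist_force: [0.9, 0.2, -2.9]
finger_gap: 55.9
t 35.33 pos [439.  -43.2 143.5] gap 55.9 F [ 0.9  0.2 -2.9] y [-0.002 -0.    -1.   ] z [-0.233 -0.972  0.   ] q [ 0.27  0.12 -0.5  -0.   -0.95  1.06]
```

View pics/w25.png

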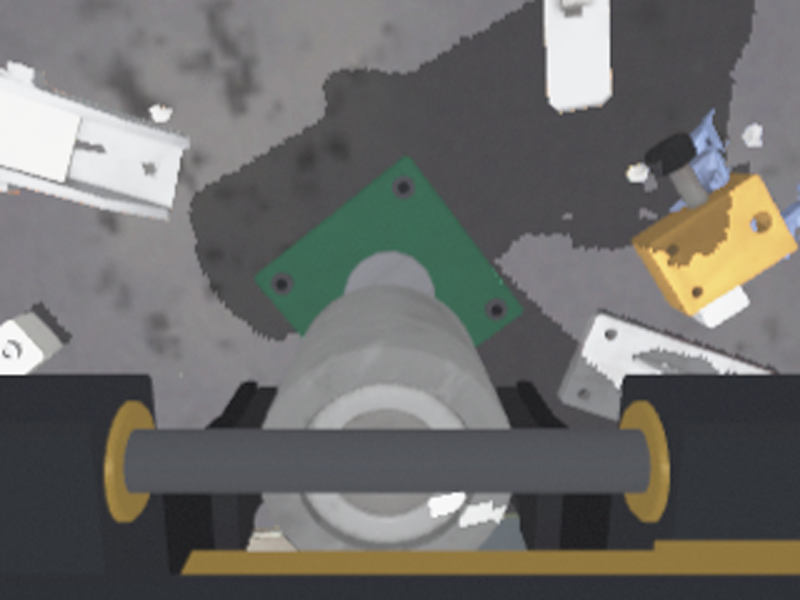

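View pics/a25.png

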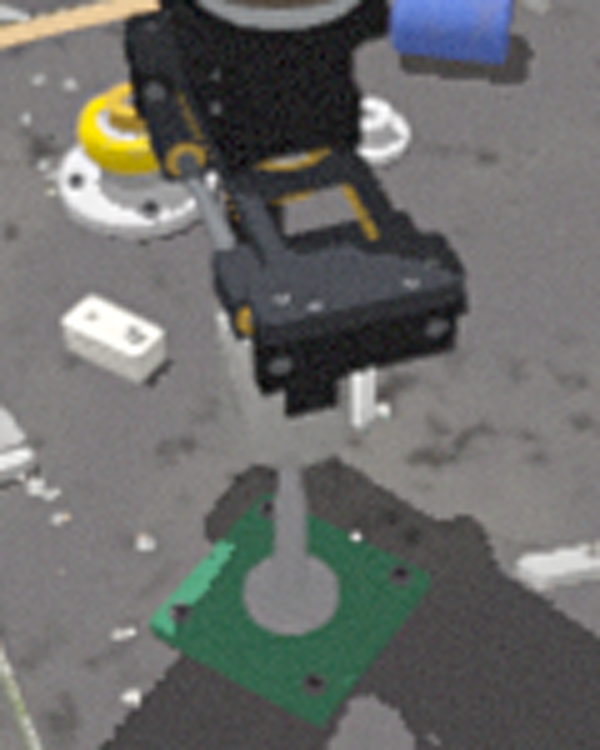

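View pics/b25.png

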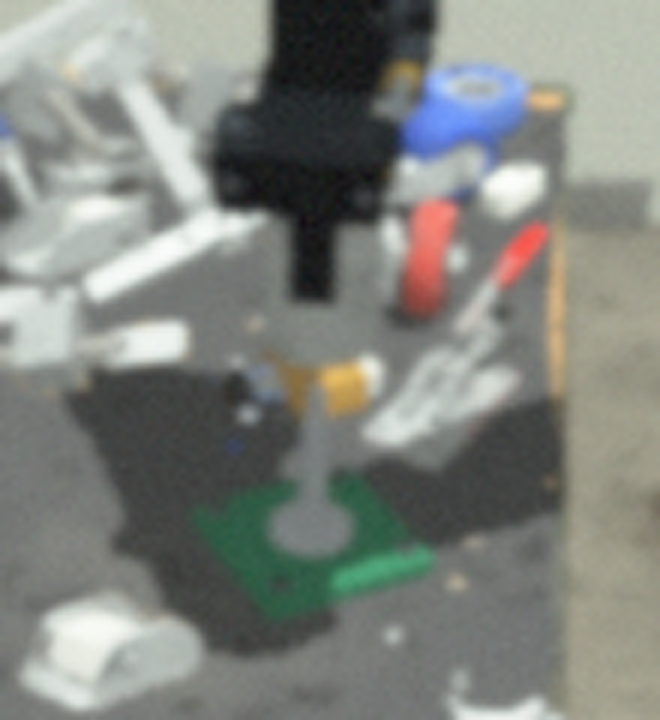

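```bash
python3 -m creep '0 0 -12 0 0 0;0 0 -10 0 0 0;0 0 -6 0 0 0;0 0 -4 0 0 0;0 0 0 0 0 0'; python3 -m creep '0 0 -4 0 0 0;0 0 -4 0 0 0;0 0 0 0 0 0'; python3 -m creep '0 0 -4 0 0 0;0 0 -4 0 0 0;0 0 0 0 0 0'
```

```text
time_s: 36.1
position: [439.5, -43.7, 111.6]
ee_rot: [0.083, -0.083, -0.702, 0.702]
wrist_force: [0.2, -0.0, -3.5]
finger_gap: 56.1
time_s: 36.48
position: [439.3, -43.7, 103.6]
ee_rot: [0.084, -0.083, -0.702, 0.702]
wrist_force: [-0.0, -0.0, -3.4]
finger_gap: 55.7
time_s: 36.85
position: [439.3, -43.7, 95.5]
ee_rot: [0.084, -0.083, -0.702, 0.702]
wrist_force: [0.6, 0.0, -3.1]
finger_gap: 56.0
```

```bash
python3 -m creep '0 0 -5 0 0 0;0 0 -5 0 0 0;0 0 0 0 0 0';python3 -m creep '0 0 -6 0 0 0;0 0 -6 0 0 0;0 0 0 0 0 0'; python3 -m creep '0 0 -8 0 0 0;0 0 -8 0 0 0;0 0 0 0 0 0'; python3 -m creep '0 0 -8 0 0 0;0 0 -8 0 0 0;0 0 0 0 0 0'
```

```text
time_s: 37.22
position: [439.1, -43.7, 85.4]
ee_rot: [0.084, -0.083, -0.702, 0.702]
wrist_force: [-0.2, -0.0, -2.7]
finger_gap: 56.1
time_s: 37.6
position: [439.1, -43.7, 73.3]
ee_rot: [0.084, -0.083, -0.702, 0.702]
wrist_force: [-0.1, 0.7, -2.5]
finger_gap: 55.8
time_s: 37.98
position: [439.0, -43.7, 57.1]
ee_rot: [0.084, -0.083, -0.702, 0.702]
wrist_force: [0.1, -0.1, -2.8]
finger_gap: 55.9
time_s: 38.35
position: [439.1, -43.7, 41.2]
ee_rot: [0.084, -0.083, -0.702, 0.702]
wrist_force: [0.6, 0.9, -2.4]
finger_gap: 56.0
```

```bash
python3 -m creep '0 0 -4 0 0 0;0 0 -3.5 0 0 0;0 0 0 0 0 0';python3 -m creep '0 0 -1.5 0 0 0;0 0 0 0 0 0'
```

```text
time_s: 38.72
position: [439.5, -43.6, 34.2]
ee_rot: [0.083, -0.083, -0.702, 0.702]
wrist_force: [0.6, 0.3, -3.9]
finger_gap: 56.0
time_s: 38.98
position: [439.6, -43.6, 32.9]
ee_rot: [0.083, -0.083, -0.702, 0.702]
wrist_force: [-0.5, -0.2, -2.9]
finger_gap: 56.1
```

```bash
python3 -m creep '0 0 -1.2 0 0 0;0 0 0 0 0 0'; python3 -m creep '0 0 0 0 0 0;0 0 0 0 0 0;0 0 0 0 0 0' 0.8; python3 -m creep '0 0 20 0 0 0;0 0 40 0 0 0;0 0 40 0 0 0;0 0 30 0 0 0;14 17 0 0 0 0;22 28 0 0 0 0;22 28 0 0 0 0;22 28 0 0 0 0;22 28 0 0 0 0;22 28 0 0 0 0;22 28 0 0 0 0;22 28 0 0 0 0;0 0 0 0 0 0;0 0 0 0 0 0' 0.7;python3 - <<'E'
from h import *
s,R=st();w=cam("wrist");crop(w,0,0,512,384,1.5,"w26");a=cam("scene");crop(a,190,150,310,280,5,"a26");print(proj(w,[662,232,22])*1.5)
E
```

```text
time_s: 39.22
position: [439.9, -43.6, 32.1]
ee_rot: [-0.083, 0.083, 0.702, -0.702]
wrist_force: [-0.2, -0.5, 0.8]
finger_gap: 56.2
time_s: 39.6
position: [439.8, -43.6, 31.8]
ee_rot: [-0.083, 0.083, 0.702, -0.702]
wrist_force: [-0.3, -0.4, 0.7]
finger_gap: 68.8
time_s: 41.35
position: [606.8, 169.5, 160.1]
ee_rot: [0.084, -0.082, -0.702, 0.703]
wrist_force: [0.9, 0.1, -0.1]
finger_gap: 61.0
t 41.35 pos [606.8 169.5 160.1] gap 61.0 F [ 0.9  0.1 -0.1] y [-0.003 -0.001 -1.   ] z [-0.233 -0.972  0.002] q [ 0.53  0.42 -0.03 -0.   -1.12  0.81]
[291.0809534  216.95724161]
```

View pics/w26.png

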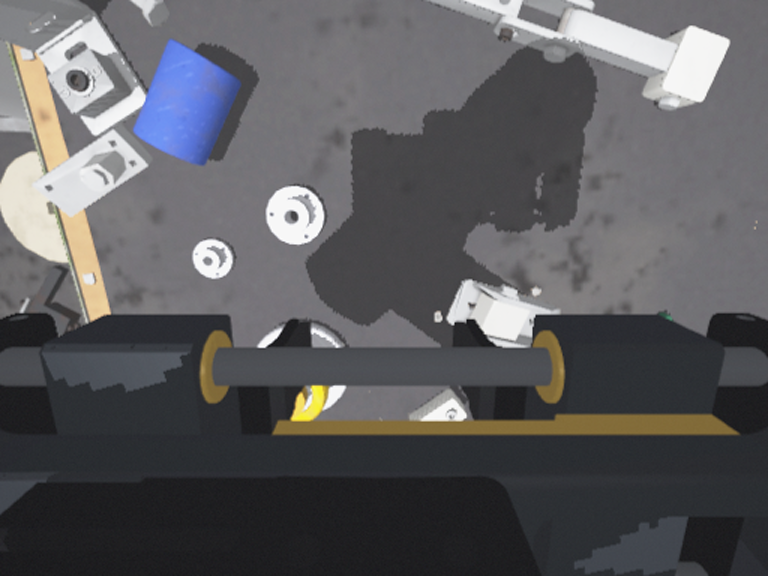

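View pics/a26.png

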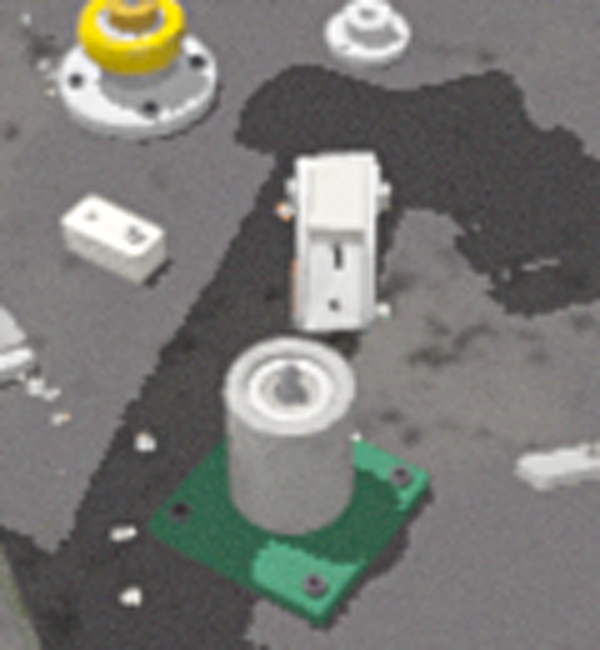

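```bash
python3 - <<'E'
from h import *
s,R=st();w=cam("wrist");c=onz(w,293/1.5,216/1.5,22);k=onz(w,211/1.5,259/1.5,12);print(c,k,R.T@(k-c), s["position"])
E
python3 -m creep '18 20 -10 0 0 0;18 20 -30 0 0 0;19 21 -30 0 0 0;0 0 -35 0 0 0;0 0 0 0 0 0;0 0 0 0 0 0' 0.58;python3 - <<'E'
from h import *
s,R=st();w=cam("wrist");crop(w,100,60,420,300,2.5,"w27");print((proj(w,[662.4,231,22])-[100,60])*2.5)
E
```

```text
t 41.45 pos [606.9 168.9 161.1] gap 60.8 F [-1.   0.1  0.3] y [-0.001 -0.001 -1.   ] z [-0.234 -0.972  0.001] q [ 0.53  0.42 -0.03 -0.   -1.12  0.81]
[662.69560254 230.04819791  22.        ] [643.82298622 311.02216037  12.        ] [ 37.28404436   9.97697228 -74.31903056] [606.94712704 168.92193049 161.14112495]
time_s: 42.25
position: [663.5, 230.2, 58.6]
ee_rot: [-0.082, 0.084, 0.703, -0.702]
wrist_force: [0.2, -0.0, 0.4]
finger_gap: 50.6
t 42.25 pos [663.5 230.2  58.6] gap 50.6 F [ 0.2 -0.   0.4] y [ 0.002  0.001 -1.   ] z [-0.234 -0.972 -0.001] q [ 0.56  0.62  0.05  0.   -1.    0.77]
[386.81932194 352.07697244]
```

View pics/w27.png

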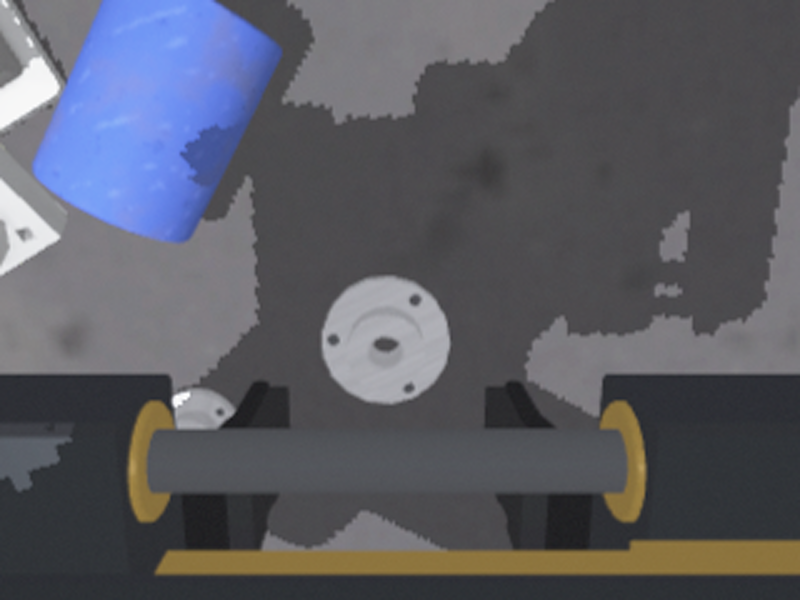

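```bash
python3 - <<'E'
from h import *
s,R=st();w=cam("wrist");crop(w,200,150,320,240,6,"w28")
print(onz(w,100+386/2.5,60+345/2.5,22),onz(w,100+386/2.5,60+340.5/2.5,8))
E
```

```text
t 42.3 pos [663.8 230.5  59.3] gap 50.1 F [0.4 0.  0.4] y [ 0.004  0.001 -1.   ] z [-0.234 -0.972 -0.002] q [ 0.56  0.62  0.05  0.   -1.    0.77]
[665.15299694 231.03130259  22.        ] [663.02925922 231.58618963   8.        ]
```

View pics/w28.png

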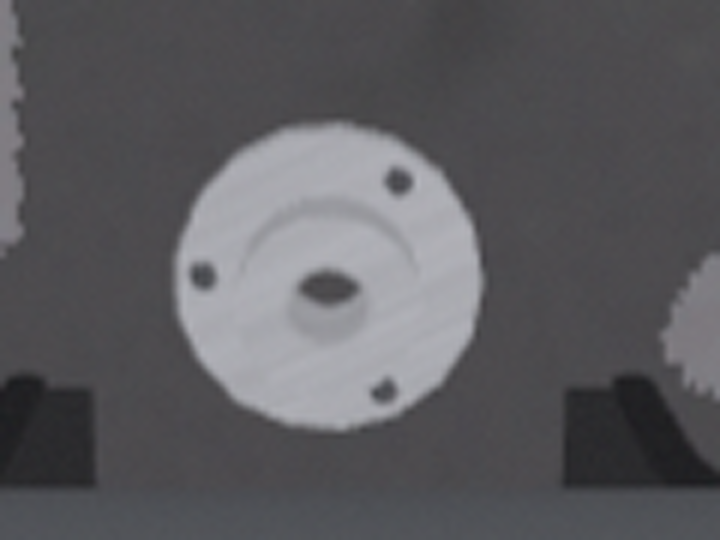

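```bash
python3 -m creep '-0.3 0.7 -25 0 0 0;0 0 -22 0 0 0;0 0 -14 0 0 0;0 0 -7 0 0 0;0 0 0 0 0 0' 0.58; python3 -m creep '0 0 -3 0 0 0;0 0 -1 0 0 0;0 0 0 0 0 0'
```

```text
time_s: 42.98
position: [662.5, 231.1, -11.0]
ee_rot: [-0.083, 0.083, 0.702, -0.702]
wrist_force: [0.6, 0.7, 0.2]
finger_gap: 50.5
time_s: 43.35
position: [662.4, 231.2, -15.1]
ee_rot: [-0.083, 0.083, 0.702, -0.702]
wrist_force: [0.0, 0.3, 0.6]
finger_gap: 50.5
```

```bash
python3 -m creep '0 0 0 0 0 0;0 0 0 0 0 0;0 0 0 0 0 0;0 0 0 0 0 0' 0.15 15; python3 - <<'E'
from h import *
s,R=st();w=cam("wrist");crop(w,150,120,350,270,4,"w29");b=cam("side");crop(b,150,180,260,270,7,"b29")
E
```

```text
time_s: 43.85
position: [662.3, 231.1, -15.2]
ee_rot: [-0.083, 0.083, 0.702, -0.702]
wrist_force: [-0.2, -0.9, 0.9]
finger_gap: 27.8
t 43.85 pos [662.3 231.1 -15.2] gap 27.8 F [-0.2 -0.9  0.9] y [ 0.  0. -1.] z [-0.234 -0.972 -0.   ] q [ 0.57  0.7  -0.01  0.   -0.86  0.77]
```

View pics/w29.png

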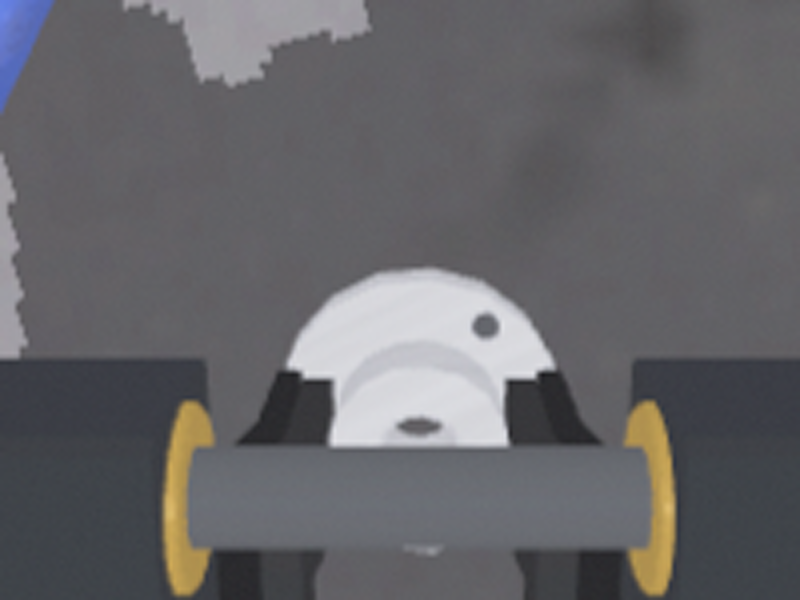

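View pics/b29.png

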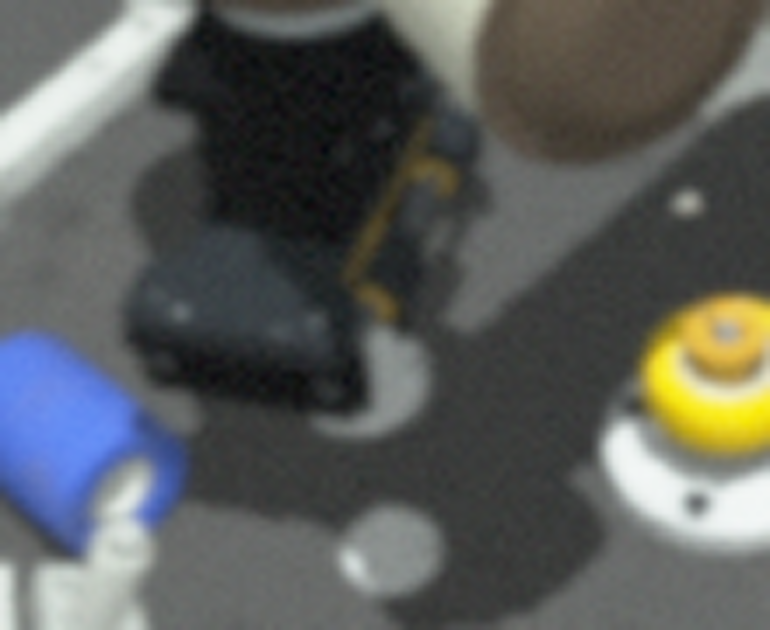

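```bash
python3 - <<'E'
from h import *
s,R=st();w=cam("wrist");p=s["position"]
print(onz(w,150+421.5/4,120+453/4,22)-p,onz(w,150+421.5/4,120+446/4,22)-p)
E
python3 -m creep '0 0 20 0 0 0;0 0 40 0 0 0;0 0 40 0 0 0;0 0 40 0 0 0;-16 -21 0 0 0 0;-20 -25 0 0 0 0;-20 -25 0 0 0 0;-20 -25 0 0 0 0;-20 -25 0 0 0 0;-20 -25 0 0 0 0;-20 -25 0 0 0 0;-20 -25 0 0 0 0;-20 -25 0 0 0 0;-20 -25 0 0 0 0;-20 -25 0 0 0 0;-6 -4 0 0 0 0;0 0 0 0 0 0;0 0 0 0 0 0'; python3 - <<'E'
from h import *
s,R=st();w=cam("wrist");crop(w,100,60,420,300,2.5,"w30");a=cam("scene");crop(a,190,130,310,280,5,"a30")
E
```

```text
t 43.95 pos [662.3 231.1 -15.2] gap 27.5 F [-0.3  0.7  1.4] y [ 0.  0. -1.] z [-0.234 -0.972 -0.   ] q [ 0.57  0.7  -0.01  0.   -0.86  0.77]
[-0.09120258  0.04104421 37.22412644] [ 1.0253697  -0.22420054 37.22412644]
time_s: 46.25
position: [441.3, -43.3, 125.2]
ee_rot: [-0.082, 0.083, 0.702, -0.702]
wrist_force: [-0.2, -0.0, -1.0]
finger_gap: 27.3
t 46.25 pos [441.3 -43.3 125.2] gap 27.3 F [-0.2 -0.  -1. ] y [ 0.001  0.    -1.   ] z [-0.233 -0.973 -0.001] q [ 0.27  0.15 -0.52  0.   -0.9   1.06]
```

View pics/w30.png

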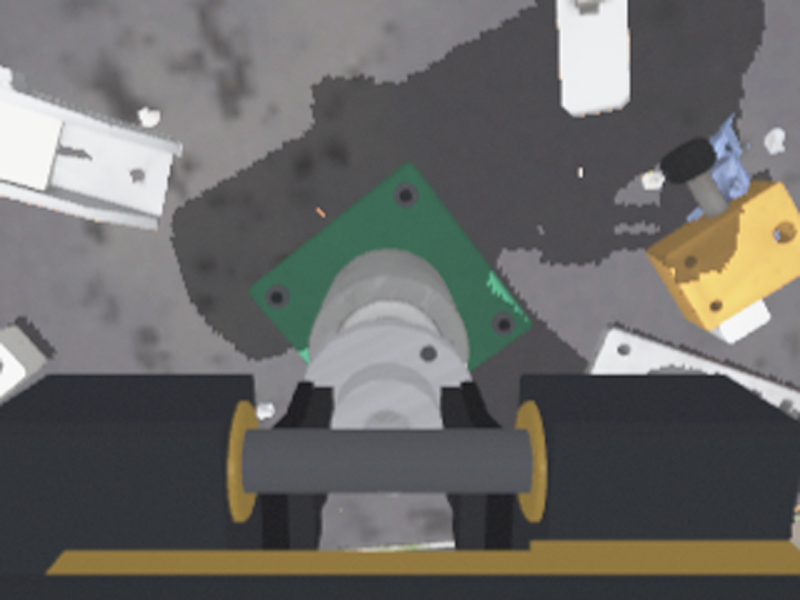

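View pics/a30.png

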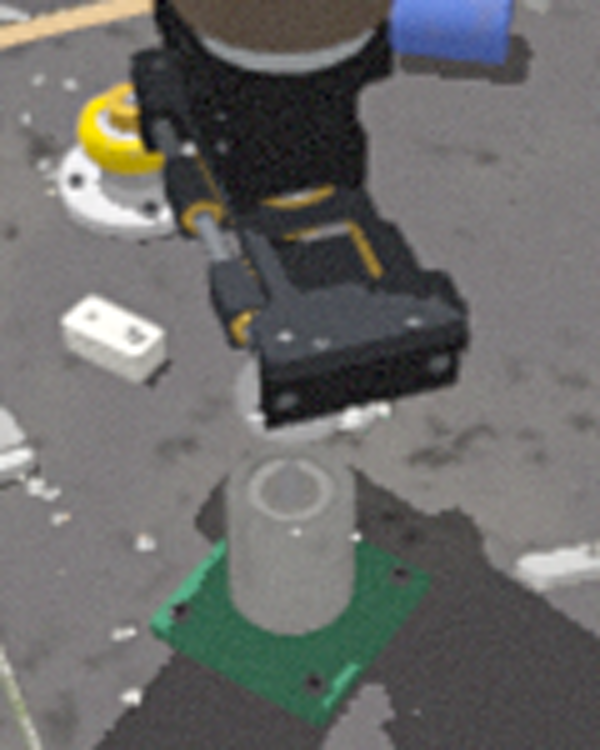

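```bash
python3 -m creep '-0.8 -0.2 -10 0 0 0;0 0 -10 0 0 0;0 0 -6 0 0 0;0 0 0 0 0 0'; python3 -m creep '0 0 -5 0 0 0;0 0 -3 0 0 0;0 0 0 0 0 0';  python3 -m creep '0 0 -3 0 0 0;0 0 0 0 0 0'
```

```text
time_s: 46.85
position: [439.0, -44.2, 97.9]
ee_rot: [0.084, -0.083, -0.702, 0.702]
wrist_force: [0.2, -0.4, -1.7]
finger_gap: 27.6
time_s: 47.22
position: [439.4, -44.1, 90.6]
ee_rot: [0.083, -0.083, -0.702, 0.702]
wrist_force: [-0.7, -0.6, -0.4]
finger_gap: 27.6
time_s: 47.48
position: [439.4, -44.1, 87.6]
ee_rot: [0.083, -0.083, -0.702, 0.702]
wrist_force: [0.6, -0.3, -0.2]
finger_gap: 27.4
```

```bash
python3 -m creep '0 0 -3 0 0 0;0 0 0 0 0 0'; python3 -m creep '0 0 -3 0 0 0;0 0 0 0 0 0';  python3 -m creep '0 0 -3 0 0 0;0 0 0 0 0 0';  python3 -m creep '0 0 -3 0 0 0;0 0 0 0 0 0'
```

```text
time_s: 47.72
position: [439.3, -44.1, 84.5]
ee_rot: [0.083, -0.083, -0.702, 0.702]
wrist_force: [0.1, 1.7, -0.9]
finger_gap: 27.4
time_s: 47.98
position: [439.3, -44.1, 81.5]
ee_rot: [0.083, -0.083, -0.702, 0.702]
wrist_force: [-0.4, 0.8, -0.5]
finger_gap: 27.6
time_s: 48.22
position: [439.3, -44.1, 78.5]
ee_rot: [0.083, -0.083, -0.702, 0.702]
wrist_force: [-1.0, 0.2, -0.9]
finger_gap: 27.4
time_s: 48.48
position: [439.3, -44.1, 75.5]
ee_rot: [0.083, -0.083, -0.702, 0.702]
wrist_force: [0.4, 0.4, -0.3]
finger_gap: 27.6
```

```bash
python3 -m creep '0 0 -2 0 0 0;0 0 0 0 0 0'; python3 -m creep '0 0 -1 0 0 0;0 0 0 0 0 0';  python3 -m creep '0 0 -0.8 0 0 0;0 0 0 0 0 0'
```

```text
time_s: 48.72
position: [439.4, -44.1, 73.6]
ee_rot: [0.083, -0.083, -0.702, 0.702]
wrist_force: [0.1, 0.1, 0.2]
finger_gap: 27.5
time_s: 48.98
position: [439.6, -44.1, 72.8]
ee_rot: [0.083, -0.083, -0.702, 0.702]
wrist_force: [-0.0, 0.7, 0.0]
finger_gap: 27.5
time_s: 49.22
position: [439.9, -44.1, 72.3]
ee_rot: [-0.083, 0.083, 0.702, -0.702]
wrist_force: [-0.1, -0.4, 3.5]
finger_gap: 27.4
```

Contact with the sleeve top felt; release and retreat.

```bash
python3 -m creep '0 0 0 0 0 0;0 0 0 0 0 0;0 0 0 0 0 0' 0.6; python3 -m creep '0 0 15 0 0 0;0 0 35 0 0 0;0 0 40 0 0 0;-20 15 0 0 0 0;-25 20 0 0 0 0;0 25 0 0 0 0;0 40 0 0 0 0;0 40 0 0 0 0;0 40 0 0 0 0;0 0 0 0 0 0;0 0 0 0 0 0' 0.8;python3 - <<'E'
from h import *
s,R=st();w=cam("wrist");crop(w,0,0,512,384,1.5,"w31");a=cam("scene");crop(a,160,100,330,330,2.6,"a31");crop(a,210,190,290,280,6,"a32")
b=cam("side");crop(b,180,130,320,280,4,"b31")
E
```

```text
time_s: 49.6
position: [439.3, -44.1, 71.7]
ee_rot: [0.083, -0.083, -0.702, 0.702]
wrist_force: [-0.9, -0.1, 0.4]
finger_gap: 48.4
time_s: 50.98
position: [394.1, 135.6, 161.6]
ee_rot: [0.083, -0.083, -0.702, 0.702]
wrist_force: [0.3, -0.5, -1.1]
finger_gap: 69.5
t 50.98 pos [394.1 135.6 161.6] gap 69.5 F [ 0.3 -0.5 -1.1] y [-0.001 -0.001 -1.   ] z [-0.233 -0.972  0.001] q [ 0.72  0.06 -0.52 -0.   -1.    0.61]
```

View pics/w31.png

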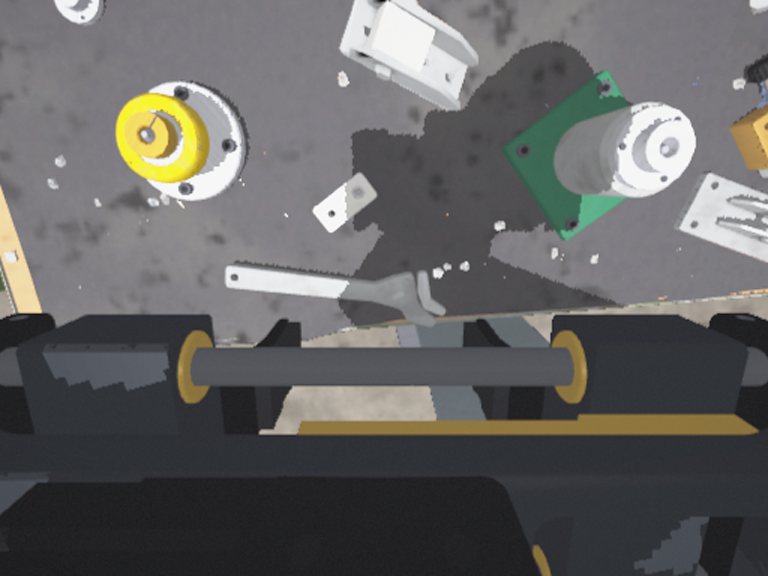

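View pics/a31.png

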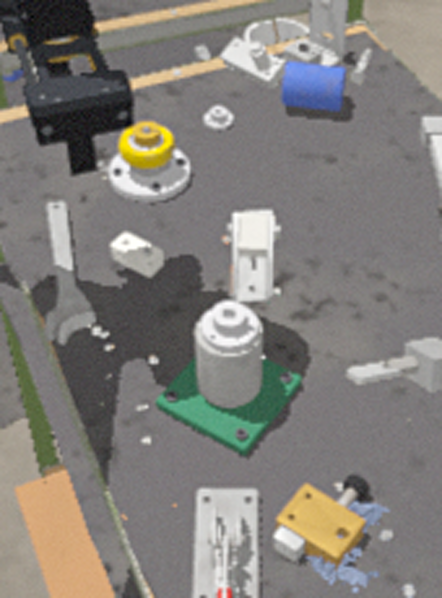

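View pics/a32.png

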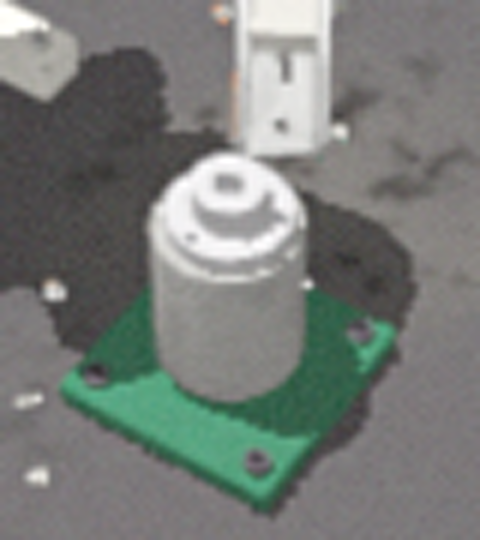

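View pics/b31.png

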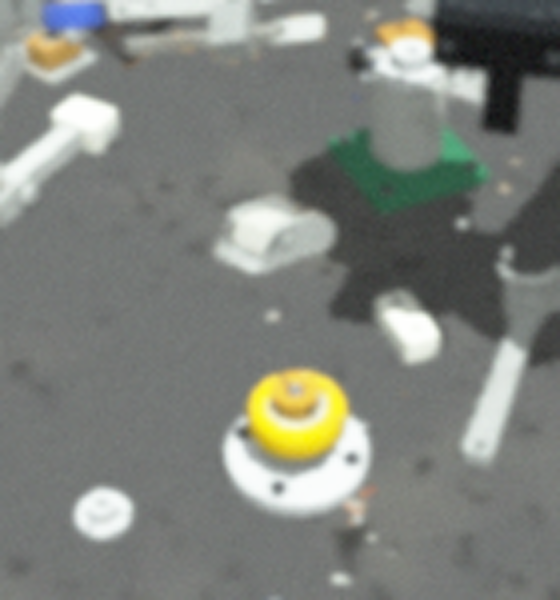

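```bash
python3 - <<'E'
from h import *
w=cam("wrist");a=cam("scene");b=cam("side");s,R=st()
f=lambda x,y:(x/1.5,y/1.5)
cap=[f(668.5,147),(210+228/6,190+183/6),(180+408/4,130+46/4)]
col=[f(147,134.5),(160+147.5/2.6,100+130/2.6),(180+294/4,130+388/4)]
for n,o,z in(("cap top",cap,110),("collar top",col,65)):
    print(n,[onz(c,*p,z).round(1)[:2] for c,p in zip((w,a,b),o)],tri([(c,*p) for c,p in zip((w,a,b),o)]).round(1))
E
```

```text
t 51.27 pos [394.5 135.3 162. ] gap 69.9 F [-0.6  0.9  0.1] y [ 0.  0. -1.] z [-0.235 -0.972 -0.   ] q [ 0.72  0.06 -0.52  0.   -1.    0.61]
cap top [array([439.8, -43.1]), array([439.4, -44.7]), array([440.6, -41.1])] [440.  -43.8 108.6]
collar top [array([526.2, 266.4]), array([527.1, 264.3]), array([526.2, 270.3])] [527.1 267.5  62.5]
```

Tops come out at 108.6 mm (110 expected) and 62.5 mm (65 expected), which is within measurement error. Both stacks are centred on their axles, so I'm handing in.

```bash
python3 - <<'E'
from rig import job
print(job.job_done())
E
```

```text
the job is handed in; nothing more can be done
None
```

I built both stacks and handed the job in at about 51 s of the 122 s allowed. The job reports no verdict, so these are my own last checks.

- **Idler axle:** the bearing, then the wheel, then the collar are on the round flange. The collar's top was measured at (527, 267.5, 62.5) mm, against 65 expected for the height.
- **Roller axle:** the sleeve and then the end cap, boss up, are on the green plate. The cap's top was measured at (440, −44, 108.6) mm, against 110 expected.
- **Seating:** every part was lowered until I felt light contact or it reached its expected height, then released. The only noticeable side force was about 6 N as the wheel met the pin, and a small sideways shift removed it.
- **Bystanders:** in the last pictures I saw no sign that the spanner, nylon block or slide block had been touched. I did not measure their positions. The gripper was well clear of everything.

**What disagreed:**
- **Fingertips:** they sat about 26 mm behind the reported tool point, not 8 mm ahead as stated. My first bearing grasp therefore closed in the air above it, and I worked out the grasp heights from pictures after that.
- **Wheel grip:** the first grip held only the wheel's rounded edge, so I opened and regripped it lower.
- **Final heights:** both top heights read 1.5 to 2.5 mm low. I put that down to camera calibration and hand-picked pixels, since both stacks read low in the same way.
- **Camera agreement:** with the heights assumed, the single-camera positions differed by up to 6 mm in y. I relied on the combined values above.

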